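# Run a board in the toggle-clamp test jig

## Task

A circuit board lies in the nest of the test jig, under the magnifier lamp. Swing the toggle clamp fully over centre onto it and let go so that it stays shut by itself, press the start button fully in while the board is clamped, then swing the clamp all the way back open, leaving the board in its nest. Do not touch the board yourself, do not bump the lamp, and do not push the other things on the bench about.

Things in the scene. Friction and masses are not known exactly. Their poses are not given: they have to be found in the camera images.
- jig: Test jig, fixed: grey case 321 x 300 mm, flat top 50 mm above the bench. Origin on the bench under the nest's centre; x points from the clamp to the nest, away from the robot, y left. From x = -0.170 a panel slopes down at 35 deg to the front edge at x = -0.236. The clamp works in the plane y = 0: bracket 44 mm wide at x = -0.16 to -0.07, its handle on the robot's side, its arm over the nest.
- board: The board under test: green circuit board, 104 x 84 x 3.2 mm, loose on the probe bed between four black nest corners (26 mm tall) with 1.5 mm play. Origin under its centre, 68 mm above the bench; axes as the jig's.
- handle_pivot (a point): Axis of the clamp's handle, fixed in the jig at x = -0.135, y = 0, 115 mm above the bench; the handle turns about the line through it along the jig's y.
- handle_grip (a point): Middle of the handle's T-grip: a black bar along the jig's y with domed ends, 46 mm long, 22 mm thick, on a stem 7 mm wide and 14 mm deep. It moves on an arc of 100 mm about handle_pivot: seen from there it stands (1.79 - q) rad above the level line along the jig's -x, q being joint clamp_handle. Open: upright, leaning 13 deg to the nest. Clamped: lying back to the robot, 134 mm up.
- clamp_handle (a joint): Handle angle, rad: 0 open against its stop (upright), 1.50 dead centre, 1.60 shut against its stop. A link swings the holding arm (80 mm) down as the handle goes back and down to the robot. From about 1.2 its feet meet the board and the handle stiffens by a few N; past 1.50 it stays shut by itself, short of it it may spring back. Else about 1 N of friction at the grip holds it. Starts at 0 to 0.3.
- probe_bed (a joint): Travel of the spring-loaded black plate (100 x 80 mm) under the board, m: 0 up, about 0.0035 down when the clamp is shut on the board, 0.007 at most.
- start_top (a point): Centre of the start button's face: grey, round, 36 mm across, in a black housing 52 mm across, on the sloped panel left of the handle (jig y = 0.125), face 18 mm off the panel. It is pressed square to the panel, along the jig's direction (0.572, 0, -0.820), 35 deg from straight down.
- start (a joint): Travel of the start button, m: 0 out, 0.006 fully in; springs back. Takes 5 N.
- lamp: Magnifier lamp, fixed. Origin on the bench under the centre of its head, round, level, 200 mm across, clear lens, underside 300 and top 334 mm up; it reaches over the upright handle (223 mm up), which the tool must take leaned back to the robot. Post 375 mm tall at y = 0.29 of the lamp's frame on a foot 170 mm across; an arm 362 mm up joins it to the head.
- breadboard: white breadboard, 165 x 55 x 10 mm, lying flat; origin under its centre. A bystander.
- solder_reel: reel of solder standing on its flange, 60 mm across, 46 mm tall; origin under its centre. A bystander.
- screwdriver: screwdriver with a black handle, 200 mm long, 26 mm thick, lying on the bench; origin at the underside of its middle. A bystander.
- multimeter: handheld multimeter lying on its back, 165 x 82 x 42 mm; origin under its centre. A bystander.
- parts_tray: open black tray with four compartments, 150 x 110 x 35 mm; origin under its centre. A bystander.
- pliers: pliers with black grips lying flat, about 180 mm long, 15 mm thick; origin at the underside near the middle. A bystander.
Things that resemble listed ones, but are neither listed nor needed, are in the scene too. Of the things that look like the board, the middle-sized one is meant.

How it is judged:
By the outcome, as a careful person would: the job done as asked, in the order asked, and still so for the second after the job is handed in, with the robot touching nothing.
It also fails if it takes over 64 s, if anything falls off the work surface, if the arm or the gripper's body presses on something with over 40 N, if the wrist force passes 120 N, or if a joint passes its speed limit or range.

## Robot

A 6-joint arm with a two-finger parallel gripper is mounted at the origin on the work surface. World frame = base frame: x ahead of the robot, y to its left, z up, the work surface at z = 0. Lengths are in m, angles in rad, forces in N, time in s.
With the tool pointing down it reaches from about 0.325 to 0.775 m from the base axis. Payload 5.5 kg.
Tool frame: the origin (TCP) lies midway between the tips of the shut fingers; the grasp point (between the pads) lies 19 mm behind it (pinch_z is the distance from the TCP to the grasp point, in m); z points along the fingers, y is the line along which they close (so a half turn about z gives the same grasp; the last joint's range is limited). The gripper opens to 88 mm and grips with 3 to 60 N. Pads are 20 mm wide; open, the fingers measure 115 mm over their backs; the gripper's body (75 mm by 178 mm) begins 61 mm behind the grasp point.
Start: joints at [-1.354, 0.091, 1.231, -0, 1.82, -0.057], TCP at [0.162, -0.578, 0.223] pointing down, gripper open.
Joint ranges: [-2.87, 2.87], [-0.86, 2.18], [0.17, 2.46], [-1.51, 4.65], [0.06, 2.69], [-2.65, 2.65]. Speed limits (rad/s): [2.57, 2.57, 3.01, 3.14, 3.14, 3.14].

## Interface

Orientations are given as a unit quaternion [w, x, y, z].
In Python, from bench import * gives the robot as it stands.
- The arm moves only by the tool send_rows, never from a script. Its argument "deltas" is a list of rows, each an object with "claw": the opening, from -1 (shut) to 1 (fully open); "travel": the shift along the tool's x, y, z in cm, a list of three; "dr": the turn, a rotation vector about the tool's x, y, z in rad, a list of three. A call has 1 to 5 rows; each row shifts and turns the commanded pose from where the row before left it, along the tool's axes as they then stand; what a row does not reach is not made up. A row lasts 1/8 s, in which the tool goes at most 62.5 mm and 10.7 degrees, less where a joint would pass 70% of its speed; a pose out of reach is approached as far as the arm can. A call is refused whole if a number of a shift passes 6.25 or a number of a turn 0.188, either way. A call with a gripper value outside its range is refused whole. The fingers move at their own pace and stop on an object; "force" is the grip in N (left out, the last holds). Time passes only in rows, so rows that do not move let the fingers close. It gives the time, the measured TCP pose, the force, the opening and the grip force at its end, in the units of the state.
- get_state(): the state, without advancing time (a new reading comes with each control period).
- read_camera(name): name is "side" or "top" or "wrist"; returns a dict with "img" (400x640x3 uint8, red, green, blue), "mtx" (3x3 intrinsics, pixels), "T" (4x4, takes a point from camera to world coordinates). Camera axes: x right, y up, looking along -z (the intrinsics and any distortion apply to the point x, -y, -z); pixel columns grow to the right and rows downward; lengths in m; the calibration is good to about 2 mm. The wrist camera is an equidistant fisheye: a pixel r from the principal point sees the ray r / f radians off the axis. A picture is of the moment at which its call begins. There is no depth.
- hand_in(): hands the job in; it is judged then, once.
Trained networks look in a picture, given as the dict that the camera call returned (one of the last four; its "shot" number tells which), for a name from the list of things; names that differ only in an ending like _2 or _b are one class to them, and where a whole thing is asked for, a point or a joint stands for the part that bears it (a point fixed in the world has none). Each returns a list of dicts, best first, with "conf" (0 to 1); they miss things now and then, are a little off and sometimes report something else, mostly with a low value. They report only what shows in the picture. A call takes as long as a camera call. They do not tell look-alikes from the thing itself.
- spot_in(picture, target): "rect" ([left, top, width, height] in pixels, round what is visible of it).
- masks_of(picture, target): "region" (400x640 bool, what is visible of it) and "rect" ([left, top, width, height] in pixels, round what is visible of it).
- place_of(picture, target): "at" ([column, row] in pixels: a listed point, or the origin of a listed thing).
The state is a dict: "time": time; "joint_positions": joint angles; "qvel": joint speeds; "tau": joint torques, N m; "ee_pos": TCP position; "eef_rot": TCP orientation; "wrist_force": force on the tool from outside, world axes, zero at the start; "torque": the same for the moment, N m; "gripper_width": finger opening in m; "gripper_force": force on a finger pad.
Only numpy, scipy, OpenCV 4.12 (cv2) and the standard library are available. Lean on these libraries where they do the work, as an engineer would, in place of code of your own. Each camera call takes 0.05 s, during which the arm holds its last target. There are 200 camera calls.

## Working session

There is one attempt and no reset: what is moved stays moved. The work goes in short steps, Python scripts to look and compute and a tool call to move; the robot and the scene stay as the last step left them, time stands still between calls to the robot, and variables do not carry over. Pictures are saved under pics/ and viewed, at most 10 in all, crops included, and the job is handed in when it is done.

Besides the shell and the picture viewer there is one more tool, called after "Emit:" as name(argument=value, ...) on one line, values as JSON. send_rows: Moves the arm, as the interface text tells. Its arguments: {"type":"object","properties":{"deltas":{"type":"array","items":{"type":"object","properties":{"claw":{"type":"number"},"travel":{"type":"array","items":{"type":"number"}},"dr":{"type":"array","items":{"type":"number"}}}}},"force":{"type":"number"}},"required":["deltas"]}

```bash
mkdir -p pics
cat > h.py <<'E'
from bench import *
import numpy as np, cv2
def ray(p,uv):
    M=p["mtx"];T=np.array(p["T"]);v=np.array([(uv[0]-M[0][2])/M[0][0],-(uv[1]-M[1][2])/M[1][1],-1.])
    d=T[:3,:3]@v; return T[:3,3],d/np.linalg.norm(d)
def proj(p,X):
    T=np.array(p["T"]);c=T[:3,:3].T@(np.array(X)-T[:3,3]);M=p["mtx"]
    return M[0][0]*c[0]/-c[2]+M[0][2], M[1][1]*-c[1]/-c[2]+M[1][2]
def tri(a,b):
    (o1,d1),(o2,d2)=a,b
    A=np.stack([d1,-d2],1);s=np.linalg.lstsq(A,o2-o1,rcond=None)[0]
    P,Q=o1+s[0]*d1,o2+s[1]*d2
    return (P+Q)/2,np.linalg.norm(P-Q)
def atz(r,z): o,d=r; return o+d*(z-o[2])/d[2]
E
python3 - <<'E'
from h import *
P={}
for n in("top","side"):
    P[n]=p=read_camera(n); cv2.imwrite(f"pics/{n}0.png",p["img"][:,:,::-1]); print(n,np.round(p["T"],3).tolist(),np.round(p["mtx"],1).tolist(),[k for k in p])
    for t in["jig","board","handle_pivot","handle_grip","start_top","lamp","breadboard","solder_reel","screwdriver","multimeter","parts_tray","pliers"]:
        r=place_of(p,t); print(t,[(np.round(x["at"]).tolist(),round(x["conf"],2)) for x in r[:4]])
print(get_state())
E
```

```text
top [[0.032, 0.987, -0.155, 0.323], [-0.999, 0.035, 0.016, 0.019], [0.021, 0.155, 0.988, 1.423], [0.0, 0.0, 0.0, 1.0]] [[415.5, 0.0, 315.5], [0.0, 415.5, 195.5], [0.0, 0.0, 1.0]] ['img', 'mtx', 'T', 'shot']
jig [([345.0, 138.0], 0.58)]
board [([432.0, 157.0], 0.81), ([298.0, 253.0], 0.66), ([340.0, 158.0], 0.63)]
handle_pivot [([339.0, 165.0], 0.61), ([297.0, 190.0], 0.39)]
handle_grip [([345.0, 159.0], 0.53)]
start_top [([296.0, 187.0], 0.53), ([418.0, 210.0], 0.37)]
lamp [([362.0, 232.0], 0.49)]
breadboard [([396.0, 200.0], 0.87)]
solder_reel [([364.0, 230.0], 0.7)]
screwdriver [([421.0, 209.0], 0.63), ([334.0, 169.0], 0.33)]
multimeter [([185.0, 255.0], 0.62), ([365.0, 230.0], 0.24)]
parts_tray [([436.0, 267.0], 0.72), ([365.0, 232.0], 0.69)]
pliers [([275.0, 182.0], 0.84), ([295.0, 185.0], 0.41)]
side [[0.721, 0.481, -0.499, -0.278], [-0.693, 0.493, -0.526, -0.853], [-0.007, 0.725, 0.689, 1.296], [0.0, 0.0, 0.0, 1.0]] [[506.1, 0.0, 320.6], [0.0, 506.1, 205.7], [0.0, 0.0, 1.0]] ['img', 'mtx', 'T', 'shot']
jig [([385.0, 228.0], 0.82)]
board [([444.0, 284.0], 0.72), ([388.0, 214.0],
[... 311 characters left out ...]
2)]
{'time': 1.3, 'joint_positions': array([-1.35369771e+00,  9.10908865e-02,  1.23069591e+00,  1.74250543e-05,
        1.81979183e+00, -5.67094594e-02]), 'qvel': array([-0.0008752 ,  0.00259089, -0.00061479,  0.00016755,  0.00056475,
        0.00039218]), 'tau': array([ 2.00476788e-03, -4.46193409e+01, -4.06502187e+01,  7.00534042e-02,
        1.95622165e-02,  2.03651223e-05]), 'ee_pos': array([ 0.16224205, -0.57766642,  0.22263898]), 'eef_rot': array([6.31483123e-06, 9.90642977e-01, 1.36478905e-01, 8.97855009e-06]), 'wrist_force': array([0.40573921, 1.01704355, 0.32575163]), 'torque': array([-0.01164729,  0.03708114, -0.00691713]), 'gripper_force': 0.0, 'gripper_width': 0.0879459365591328}
```

View pics/top0.png

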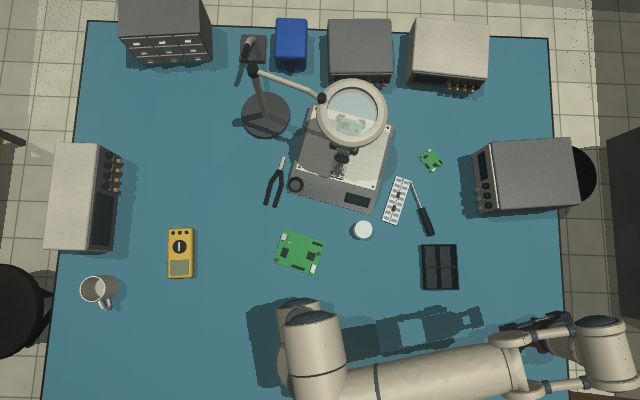

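View pics/side0.png

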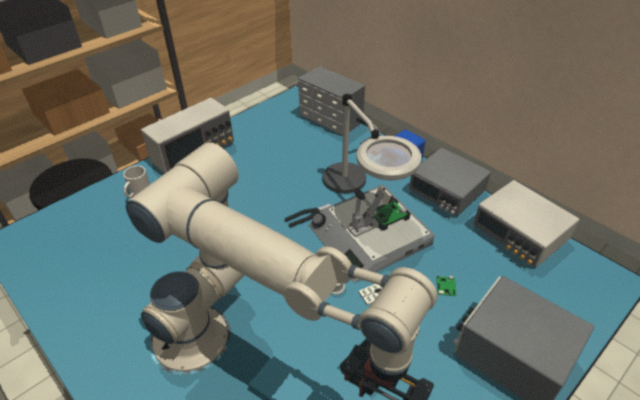

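The top view shows three green boards: a large one at (298,253), a small one at (432,159) and the middle-sized one at about (348,125), in the jig under the lens. The third is the one meant. The start button is at about (296,186) and the clamp at about (341,160). Next I'll take a close crop and triangulate.

Run:
```python
from h import *
t=read_camera("top");s=read_camera("side")
for n,a,b in[("pivot",(339,165),(355,216)),("start",(296,186.5),(313,216)),("grip",(345,159),(357,194)),]:
    print(n,np.round(tri(ray(t,a),ray(s,b))[0],3),tri(ray(t,a),ray(s,b))[1].round(4))
for p,n in((t,"top"),(s,"side")):
    for k in("jig","handle_grip","start_top","lamp"):
        print(n,k,[(np.round(x["rect"]).tolist(),round(x["conf"],2)) for x in spot_in(p,k)[:2]])
a=cv2.resize(t["img"][70:220,230:440],None,fx=3.8,fy=3.8,interpolation=cv2.INTER_CUBIC)
cv2.imwrite("pics/c1.png",a[:,:,::-1])
b=cv2.resize(s["img"][140:280,270:450],None,fx=4.2,fy=4.2,interpolation=cv2.INTER_CUBIC)
cv2.imwrite("pics/c2.png",b[:,:,::-1])
```

```text
pivot [ 0.626 -0.072  0.119] 0.0097
start [0.561 0.064 0.066] 0.0076
grip [ 0.619 -0.081  0.228] 0.01
top jig [([284.0, 102.0, 109.0, 111.0], 0.77), ([238.0, 64.0, 152.0, 87.0], 0.5)]
top handle_grip []
top start_top [([290.0, 181.0, 12.0, 14.0], 0.57)]
top lamp [([240.0, 64.0, 148.0, 86.0], 0.59)]
side jig [([309.0, 186.0, 130.0, 98.0], 0.66)]
side handle_grip [([352.0, 188.0, 11.0, 29.0], 0.56)]
side start_top [([313.0, 215.0, 9.0, 8.0], 0.6)]
side lamp [([325.0, 90.0, 99.0, 104.0], 0.56)]
```

View pics/c1.png

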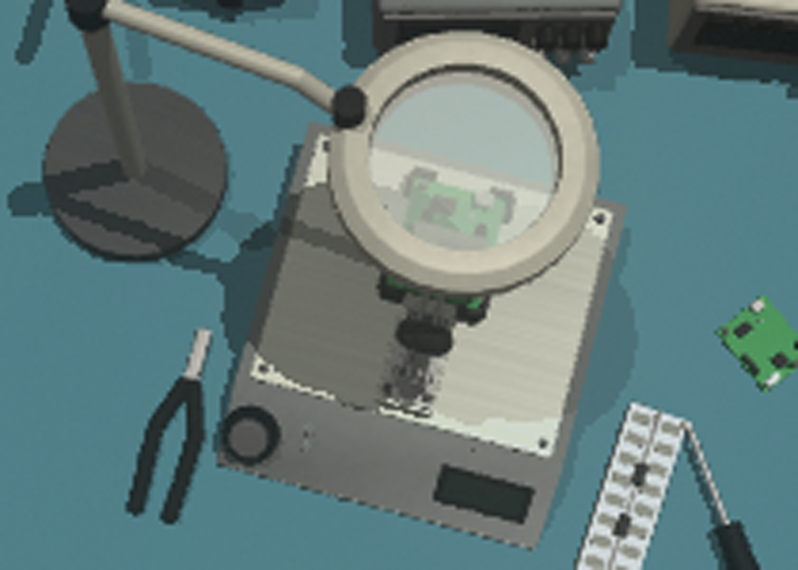

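View pics/c2.png

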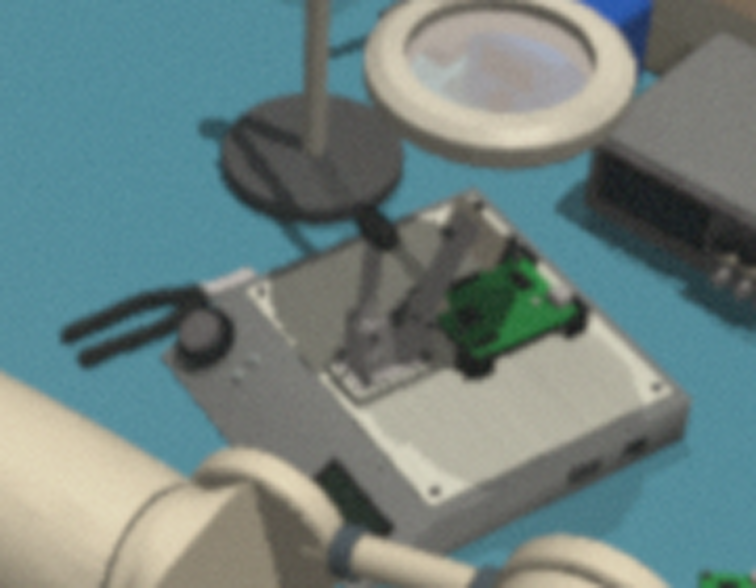

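The crops show the button face at about (295.5,184) in top and (318,219) in side. The grip is at about (342,158) in top and (360,194) in side, and the jig corners are clear. I'll fit the jig pose to all of these.

```bash
cat > fit.py <<'E'
from h import *
from scipy.optimize import least_squares
def jig2w(v,X): c,s=np.cos(v[2]),np.sin(v[2]); return np.array([v[0]+c*X[0]-s*X[1],v[1]+s*X[0]+c*X[1],X[2]])
def gripj(q): a=1.79-q; return np.array([-.135-.1*np.cos(a),0,.115+.1*np.sin(a)])
def startj(u): return np.array([-.170-u*.82-.572*.018,.125,.05-u*.572+.82*.018])
E
python3 - <<'E'
from fit import *
t=read_camera("top");s=read_camera("side")
T=lambda a,b:(t,(230+a/3.8,70+b/3.8)); S=lambda a,b:(s,(270+a/4.2,140+b/4.2))
obs=[("c",(-.236,.15,.004),T(218,465)),("c",(-.236,-.15,.004),T(530,547)),("c",(.085,-.15,.05),T(626,205)),("c",(.085,.15,.05),T(312,122)),
("c",(.085,.15,.05),S(470,190)),("c",(.085,-.15,.05),S(690,402)),("c",(-.236,.15,.004),S(163,355)),
("s",0,T(249,434)),("s",0,S(203,332)),("g",0,T(425,334)),("g",0,S(378,227)),("c",(-.135,0,.115),(s,(355,216)))]
def res(v):
    r=[]
    for k,X,(p,uv) in obs:
        X=X if k=="c" else startj(v[3]) if k=="s" else gripj(v[4])
        r+=list(np.subtract(proj(p,jig2w(v,X)),uv))
    return np.array(r)
o=least_squares(res,[.75,-.03,-.25,.03,.1],loss="soft_l1");v=o.x;print(v.round(4));print(o.fun.reshape(-1,2).round(1).tolist() if 0 else res(v).reshape(-1,2).round(1).tolist())
np.save("v.npy",v)
for n,X in[("pivot",(-.135,0,.115)),("grip",gripj(v[4])),("grip1.6",gripj(1.6)),("start",startj(v[3])),("nest",(0,0,.07))]:print(n,jig2w(v,X).round(4))
# tri of grip, start
print(tri(ray(*obs[7][2]),ray(*obs[8][2])),tri(ray(*obs[9][2]),ray(*obs[10][2])))
# lamp head
x=T(465,162)[1];print("lamp",atz(ray(t,x),.334))
x=S(500,75)[1];print("lamp",atz(ray(s,x),.325))
E
```

```text
[ 0.7509 -0.106  -0.2359  0.0357  0.1067]
[[-0.5, -0.7], [1.3, 0.7], [0.8, 0.1], [-0.4, -0.6], [0.2, -0.8], [-0.2, -0.8], [-1.4, 0.0], [0.1, -0.0], [-1.1, -0.9], [0.4, -0.2], [-0.2, 0.3], [0.5, 1.8]]
pivot [ 0.6196 -0.0744  0.115 ]
grip [ 0.6305 -0.077   0.2144]
grip1.6 [ 0.5241 -0.0515  0.1339]
start [0.5763 0.0645 0.0443]
nest [ 0.7509 -0.106   0.07  ]
(array([0.57884567, 0.06419749, 0.03779969]), np.float64(0.003371611963807651)) (array([ 0.63065724, -0.07653997,  0.21488942]), np.float64(0.002033674408935581))
lamp [ 0.7281518  -0.09273408  0.334     ]
lamp [ 0.72500713 -0.10538488  0.325     ]
```

```bash
cat > plan.py <<'E'
from fit import *
from scipy.spatial.transform import Rotation as Ro
v=np.load("v.npy")
def Rt(a,flip=1,roll=0):   # lean a from straight down, toward jig +x; tool y = flip*jig y
    z=np.array([np.sin(a),0,-np.cos(a)]);y=np.array([0,flip,0.]);x=np.cross(y,z)
    return Ro.from_euler("z",v[2])*Ro.from_matrix(np.stack([x,y,z],1))*Ro.from_euler("z",roll)
def cur():
    s=get_state();q=s["eef_rot"];return np.array(s["ee_pos"]),Ro.from_quat([q[1],q[2],q[3],q[0]])
def plan(p0,R0,p1,R1,n):
    w=(R0.inv()*R1).as_rotvec()/n;print("dr",w.round(3).tolist(),"n",n)
    R=R0;d=(p1-p0)/n
    for i in range(n): print((R.inv().apply(d)*100).round(2).tolist());R=R*Ro.from_rotvec(w)
def tcp(gj,R,back=0.): return jig2w(v,gj)+R.apply([0,0,.019-back])
E
python3 - <<'E'
from plan import *
p,R=cur();w=read_camera("wrist");print("cam in tool",R.inv().apply(w["T"][:3,3]-p).round(3))
for f in(1,-1):
    R1=Rt(np.radians(55),f);p1=tcp(gripj(v[4]),R1,.10);print(f,p1.round(3),"tool x",R1.apply([1,0,0]).round(2));plan(p,R,p1,R1,15)
E
```

```text
cam in tool [ 0.067  0.    -0.162]
1 [ 0.566 -0.062  0.261] tool x [-0.56  0.13 -0.82]
dr [-0.082, -0.021, -0.158] n 15
[3.52, -2.58, -0.25]
[3.87, -1.97, -0.52]
[4.12, -1.28, -0.74]
[4.25, -0.55, -0.91]
[4.25, 0.2, -1.01]
[4.14, 0.95, -1.06]
[3.91, 1.67, -1.03]
[3.57, 2.35, -0.95]
[3.13, 2.95, -0.8]
[2.61, 3.46, -0.6]
[2.02, 3.87, -0.35]
[1.38, 4.15, -0.05]
[0.71, 4.31, 0.27]
[0.04, 4.33, 0.62]
[-0.62, 4.22, 0.98]
-1 [ 0.566 -0.062  0.261] tool x [ 0.56 -0.13  0.82]
dr [-0.016, 0.063, 0.031] n 15
[3.52, -2.58, -0.25]
[3.45, -2.69, -0.08]
[3.36, -2.8, 0.09]
[3.26, -2.9, 0.25]
[3.15, -3.01, 0.4]
[3.02, -3.11, 0.55]
[2.89, -3.22, 0.68]
[2.74, -3.32, 0.8]
[2.58, -3.41, 0.91]
[2.41, -3.51, 1.01]
[2.23, -3.6, 1.1]
[2.05, -3.68, 1.18]
[1.86, -3.77, 1.24]
[1.66, -3.84, 1.28]
[1.46, -3.91, 1.32]
```

Emit:
send_rows(deltas=[{"claw": 1, "travel": [3.52, -2.58, -0.25], "dr": [-0.082, -0.021, -0.158]}, {"claw": 1, "travel": [3.87, -1.97, -0.52], "dr": [-0.082, -0.021, -0.158]}, {"claw": 1, "travel": [4.12, -1.28, -0.74], "dr": [-0.082, -0.021, -0.158]}, {"claw": 1, "travel": [4.25, -0.55, -0.91], "dr": [-0.082, -0.021, -0.158]}, {"claw": 1, "travel": [4.25, 0.2, -1.01], "dr": [-0.082, -0.021, -0.158]}])

```text
time: 2.58
ee_pos: [0.2976, -0.4044, 0.2361]
eef_rot: [0.205, 0.839, 0.503, -0.023]
wrist_force: [0.2, 1.2, 1.0]
gripper_width: 0.0878
gripper_force: 0.0
```

Emit:
send_rows(deltas=[{"claw": 1, "travel": [4.14, 0.95, -1.06], "dr": [-0.082, -0.021, -0.158]}, {"claw": 1, "travel": [3.91, 1.67, -1.03], "dr": [-0.082, -0.021, -0.158]}, {"claw": 1, "travel": [3.57, 2.35, -0.95], "dr": [-0.082, -0.021, -0.158]}, {"claw": 1, "travel": [3.13, 2.95, -0.8], "dr": [-0.082, -0.021, -0.158]}, {"claw": 1, "travel": [2.61, 3.46, -0.6], "dr": [-0.082, -0.021, -0.158]}])

```text
time: 3.2
ee_pos: [0.4443, -0.2365, 0.2501]
eef_rot: [0.362, 0.524, 0.77, -0.044]
wrist_force: [0.4, -0.2, 0.1]
gripper_width: 0.088
gripper_force: 0.0
```

Emit:
send_rows(deltas=[{"claw": 1, "travel": [2.02, 3.87, -0.35], "dr": [-0.082, -0.021, -0.158]}, {"claw": 1, "travel": [1.38, 4.15, -0.05], "dr": [-0.082, -0.021, -0.158]}, {"claw": 1, "travel": [0.71, 4.31, 0.27], "dr": [-0.082, -0.021, -0.158]}, {"claw": 1, "travel": [0.04, 4.33, 0.62], "dr": [-0.082, -0.021, -0.158]}, {"claw": 1, "travel": [-0.62, 4.22, 0.98], "dr": [-0.082, -0.021, -0.158]}])

```text
time: 3.82
ee_pos: [0.5845, -0.0658, 0.2648]
eef_rot: [0.451, 0.105, 0.885, -0.052]
wrist_force: [0.8, -0.5, -0.0]
gripper_width: 0.0879
gripper_force: 0.0
```

Run:
```python
from plan import *
w=read_camera("wrist");t=read_camera("top");s=read_camera("side")
p,R=cur();print(p.round(4),get_state()["joint_positions"].round(3))
R1=Rt(np.radians(55));print("rot err",(R.inv()*R1).as_rotvec().round(3))
g=jig2w(v,gripj(v[4]));print("grasp pt err to grip, tool axes cm",(R.inv().apply(g-p-R.apply([0,0,-.019]))*100).round(2))
def fproj(p,X):
    T=np.array(p["T"]);c=T[:3,:3].T@(X-T[:3,3]);c=c*[1,-1,-1];th=np.arctan2(np.hypot(c[0],c[1]),c[2]);f=p["mtx"][0][0];k=f*th/np.hypot(c[0],c[1])
    return np.array([p["mtx"][0][2]+k*c[0],p["mtx"][1][2]+k*c[1]])
print("grip pred",fproj(w,g).round(1),"pivot pred",fproj(w,jig2w(v,(-.135,0,.115))).round(1),"start",fproj(w,jig2w(v,startj(v[3]))).round(1))
for k in("handle_grip","handle_pivot","start_top","jig"):
  print(k,[(np.round(x["at"],1).tolist(),round(x["conf"],2)) for x in place_of(w,k)[:2]])
im=w["img"].copy()
for X in(g,jig2w(v,(-.135,0,.115)),jig2w(v,startj(v[3]))): cv2.circle(im,tuple(int(a) for a in fproj(w,X)),2,(255,0,0),-1)
cv2.imwrite("pics/w1.png",im[:,:,::-1])
b=cv2.resize(s["img"][140:280,250:450],None,fx=2,fy=2); a=cv2.resize(t["img"][70:210,240:440],None,fx=2,fy=2)
cv2.imwrite("pics/s1.png",np.hstack([b,a])[:,:,::-1])
```

```text
[ 0.5839 -0.0668  0.2637] [-0.113 -0.763  2.086 -0.128  0.886 -1.41 ]
rot err [ 0.    -0.019 -0.008]
grasp pt err to grip, tool axes cm [1.17 0.08 8.66]
grip pred [314.8 197.7] pivot pred [314.7  89.8] start [450.6  -7.9]
handle_grip [([314.9, 192.4], 0.9)]
handle_pivot [([316.6, 91.3], 0.71)]
start_top []
jig [([316.2, 96.1], 0.8)]
```

View pics/w1.png

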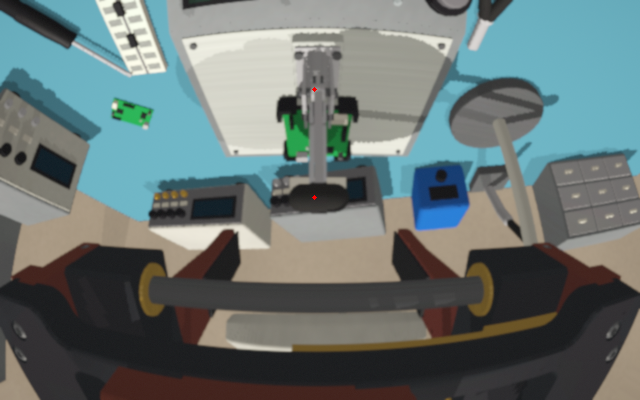

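View pics/s1.png

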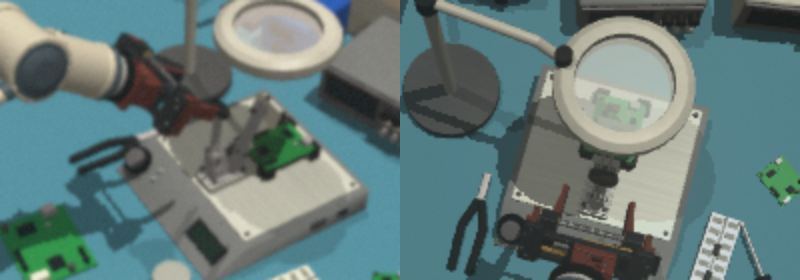

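The wrist view shows the grip at about (315,197), where I predicted it (315,198), with the open fingers straddling it at columns 215–420. The lamp is clear in the side and top crops.

Emit:
send_rows(deltas=[{"claw": 1, "travel": [0.33, 0.02, 2.15], "dr": [0, 0, 0]}, {"claw": 1, "travel": [0.33, 0.02, 2.15], "dr": [0, 0, 0]}, {"claw": 1, "travel": [0.33, 0.02, 2.15], "dr": [0, 0, 0]}, {"claw": 1, "travel": [0.33, 0.02, 2.15], "dr": [0, 0, 0]}, {"claw": 1, "travel": [0, 0, 0], "dr": [0, 0, 0]}], force=15)

```text
time: 4.8
ee_pos: [0.6437, -0.0817, 0.201]
eef_rot: [0.449, 0.109, 0.885, -0.052]
wrist_force: [-0.5, 0.3, 0.1]
gripper_width: 0.088
gripper_force: 0.0
```

Run:
```python
from plan import *
w=read_camera("wrist")
p,R=cur();print(p.round(4),get_state()["joint_positions"].round(3),get_state()["wrist_force"])
g=jig2w(v,gripj(v[4]));print("err cm",(R.inv().apply(g-p-R.apply([0,0,-.019]))*100).round(2))
print([(x["rect"],x["conf"]) for x in spot_in(w,"handle_grip")[:2]])
cv2.imwrite("pics/w2.png",w["img"][:,:,::-1])
```

```text
[ 0.6438 -0.0815  0.2026] [-0.133 -0.55   2.066 -0.132  0.692 -1.4  ] [-0.25107772 -0.60457063  1.03368765]
err cm [-0.13  0.12  0.08]
[([277.6, 71.8, 91.3, 210.8], 0.91)]
```

View pics/w2.png

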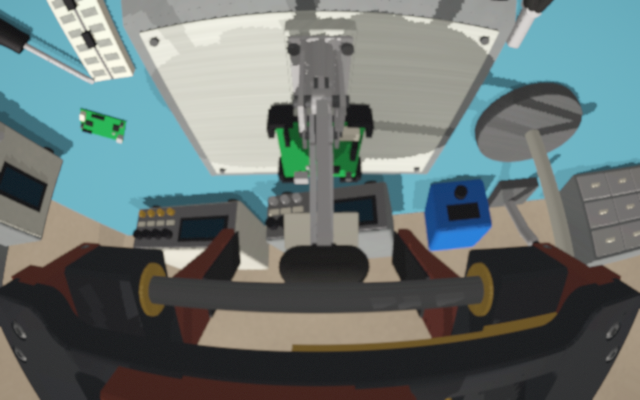

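The bar sits between the fingers at about (324,266), near their middle, so I'll close on its ends.

Emit:
send_rows(deltas=[{"claw": -1, "travel": [-0.1, 0.12, 0.05], "dr": [0, 0, 0]}, {"claw": -1, "travel": [0, 0, 0], "dr": [0, 0, 0]}, {"claw": -1, "travel": [0, 0, 0], "dr": [0, 0, 0]}, {"claw": -1, "travel": [0, 0, 0], "dr": [0, 0, 0]}, {"claw": -1, "travel": [0, 0, 0], "dr": [0, 0, 0]}], force=15)

```text
time: 5.52
ee_pos: [0.6459, -0.0784, 0.204]
eef_rot: [0.451, 0.108, 0.884, -0.05]
wrist_force: [1.5, 6.2, 0.6]
gripper_width: 0.045
gripper_force: 15.0
```

```bash
cat >> plan.py <<'E'
def swing(q0,q1,a0,a1,n,off=0.):
    # anchored on measured pose: rows that move the grasp point on the grip's arc; lean a0->a1
    p,R=cur(); gp=p+R.apply([0,0,-.019]); 
    o=gp-jig2w(v,gripj(q0)); print("offset tool mm",(R.inv().apply(o)*1e3).round(1))
    wl=np.array([0,(a0-a1),0])/n
    wl=R.inv().apply(Ro.from_euler("z",v[2]).apply([0,a1-a0,0]))*(-1)/n
    print("dr",wl.round(3).tolist())
    for i in range(n):
        q=q0+(q1-q0)*(i+1)/n; Rn=R*Ro.from_rotvec(wl)
        pn=jig2w(v,gripj(q))+o+Rn.apply([0,0,.019])
        print(round(q,2),(R.inv().apply(pn-p)*100).round(2).tolist()); p,R=pn,Rn
    print("end lean",np.degrees(np.arccos(-R.as_matrix()[2,2])).round(1))
E
python3 - <<'E'
from plan import *
s=get_state();print(s["gripper_width"],s["gripper_force"],s["wrist_force"])
p,R=cur();gp=p+R.apply([0,0,-.019]);pv=jig2w(v,(-.135,0,.115));d=gp-pv;f=np.array([np.cos(v[2]),np.sin(v[2])])
print("radius",np.hypot(d[:2]@f,d[2]),"q",1.79-np.arctan2(d[2],-d[:2]@f),"v q",v[4])
swing(v[4],1.62,np.radians(54),np.radians(30),30)
E
```

```text
0.045018811844918225 15.000952631235123 [1.51555685 6.18051019 0.64393612]
radius 0.10077306483662613 q 0.10908263792359318 v q 0.10665666946898833
offset tool mm [-0.5  2.2 -0.6]
dr [0.0, 0.014, 0.0]
0.16 [0.29, -0.0, -0.43]
0.21 [0.31, -0.0, -0.41]
0.26 [0.34, -0.0, -0.4]
0.31 [0.36, -0.0, -0.37]
0.36 [0.39, -0.0, -0.35]
0.41 [0.41, -0.0, -0.33]
0.46 [0.43, -0.0, -0.3]
0.51 [0.45, -0.0, -0.28]
0.56 [0.47, -0.0, -0.25]
0.61 [0.48, -0.0, -0.22]
0.66 [0.49, -0.0, -0.19]
0.71 [0.51, -0.0, -0.16]
0.76 [0.51, -0.0, -0.13]
0.81 [0.52, -0.0, -0.1]
0.86 [0.53, -0.0, -0.06]
0.91 [0.53, -0.0, -0.03]
0.96 [0.53, -0.0, 0.0]
1.01 [0.53, -0.0, 0.03]
1.07 [0.53, -0.0, 0.06]
1.12 [0.52, -0.0, 0.1]
1.17 [0.51, -0.0, 0.13]
1.22 [0.5, -0.0, 0.16]
1.27 [0.49, -0.0, 0.19]
1.32 [0.48, -0.0, 0.22]
1.37 [0.47, -0.0, 0.25]
1.42 [0.45, -0.0, 0.28]
1.47 [0.43, -0.0, 0.3]
1.52 [0.41, -0.0, 0.33]
1.57 [0.39, -0.0, 0.35]
1.62 [0.36, -0.0, 0.37]
end lean 30.0
```

Emit:
send_rows(deltas=[{"claw": -1, "travel": [0.29, 0, -0.43], "dr": [0, 0.014, 0]}, {"claw": -1, "travel": [0.31, 0, -0.41], "dr": [0, 0.014, 0]}, {"claw": -1, "travel": [0.34, 0, -0.4], "dr": [0, 0.014, 0]}, {"claw": -1, "travel": [0.36, 0, -0.37], "dr": [0, 0.014, 0]}, {"claw": -1, "travel": [0.39, 0, -0.35], "dr": [0, 0.014, 0]}])

```text
time: 6.15
ee_pos: [0.6204, -0.0722, 0.2018]
eef_rot: [0.419, 0.109, 0.9, -0.047]
wrist_force: [2.5, 6.1, -1.6]
gripper_width: 0.0448
gripper_force: 15.0
```

Emit:
send_rows(deltas=[{"claw": -1, "travel": [0.41, 0, -0.33], "dr": [0, 0.014, 0]}, {"claw": -1, "travel": [0.43, 0, -0.3], "dr": [0, 0.014, 0]}, {"claw": -1, "travel": [0.45, 0, -0.28], "dr": [0, 0.014, 0]}, {"claw": -1, "travel": [0.47, 0, -0.25], "dr": [0, 0.014, 0]}, {"claw": -1, "travel": [0.48, 0, -0.22], "dr": [0, 0.014, 0]}])

```text
time: 6.78
ee_pos: [0.5958, -0.0663, 0.1938]
eef_rot: [0.387, 0.111, 0.914, -0.043]
wrist_force: [3.4, 5.6, -2.3]
gripper_width: 0.0449
gripper_force: 15.0
```

```bash
cat >> plan.py <<'E'
def chk():
    s=get_state();p,R=cur();gp=p+R.apply([0,0,-.019]);pv=jig2w(v,(-.135,0,.115));d=gp-pv;f=np.array([np.cos(v[2]),np.sin(v[2])])
    q=1.79-np.arctan2(d[2],-d[:2]@f);print("t",s["time"],"radius",np.hypot(d[:2]@f,d[2]).round(4),"q",q.round(3),"w",s["gripper_width"],"F",np.round(s["wrist_force"],1),"j",s["joint_positions"].round(2),"lean",np.degrees(np.arccos(-R.as_matrix()[2,2])).round(1));return q
E
python3 - <<'E'
from plan import *
q=chk();w=read_camera("wrist");s=read_camera("side");print([(x["rect"],x["conf"]) for x in spot_in(w,"handle_grip")[:2]])
cv2.imwrite("pics/m1.png",np.hstack([cv2.resize(w["img"],(480,300)),cv2.resize(s["img"][140:280,270:420],(320,300))])[:,:,::-1])
E
```

```text
t 6.775 radius 0.0998 q 0.618 w 0.04485295710780699 F [ 3.4  5.6 -2.3] j [-0.12 -0.62  2.06 -0.1   0.91 -1.42] lean 45.9
[([476.8, 0.0, 76.0, 104.1], 0.59), ([272.5, 148.5, 90.7, 134.7], 0.55)]
```

View pics/m1.png

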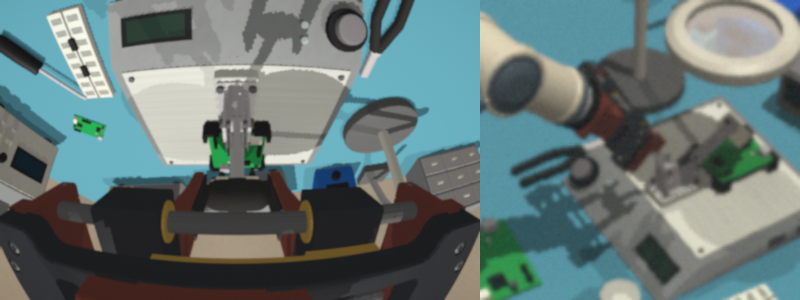

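The crop shows the grip held between the fingers at about (240,190), with the handle and arm swinging as expected. The button is in view at (347,28). I'll go on.

Emit:
send_rows(deltas=[{"claw": -1, "travel": [0.49, 0, -0.19], "dr": [0, 0.014, 0]}, {"claw": -1, "travel": [0.51, 0, -0.16], "dr": [0, 0.014, 0]}, {"claw": -1, "travel": [0.51, 0, -0.13], "dr": [0, 0.014, 0]}, {"claw": -1, "travel": [0.52, 0, -0.1], "dr": [0, 0.014, 0]}, {"claw": -1, "travel": [0.53, 0, -0.06], "dr": [0, 0.014, 0]}])

```text
time: 7.55
ee_pos: [0.5737, -0.061, 0.1806]
eef_rot: [0.355, 0.113, 0.927, -0.039]
wrist_force: [4.4, 4.9, -1.9]
gripper_width: 0.0451
gripper_force: 15.0
```

Emit:
send_rows(deltas=[{"claw": -1, "travel": [0.53, 0, -0.03], "dr": [0, 0.014, 0]}, {"claw": -1, "travel": [0.53, 0, 0], "dr": [0, 0.014, 0]}, {"claw": -1, "travel": [0.53, 0, 0.03], "dr": [0, 0.014, 0]}, {"claw": -1, "travel": [0.53, 0, 0.06], "dr": [0, 0.014, 0]}, {"claw": -1, "travel": [0.52, 0, 0.1], "dr": [0, 0.014, 0]}])

```text
time: 8.18
ee_pos: [0.5555, -0.0566, 0.1631]
eef_rot: [0.323, 0.114, 0.939, -0.035]
wrist_force: [3.4, 3.3, -1.3]
gripper_width: 0.0453
gripper_force: 15.0
```

Run:
```python
from plan import *
q=chk();swing(q,1.64,np.radians(38),np.radians(30),11)
```

```text
t 8.175 radius 0.1005 q 1.112 w 0.04532998164836045 F [ 3.4  3.3 -1.3] j [-0.12 -0.64  2.07 -0.08  1.05 -1.43] lean 37.9
offset tool mm [ 0.1  2.3 -0.4]
dr [0.0, 0.013, 0.0]
1.16 [0.49, -0.0, 0.12]
1.21 [0.48, -0.0, 0.15]
1.26 [0.47, -0.0, 0.18]
1.3 [0.46, -0.0, 0.2]
1.35 [0.45, -0.0, 0.23]
1.4 [0.43, -0.0, 0.25]
1.45 [0.42, -0.0, 0.28]
1.5 [0.4, -0.0, 0.3]
1.54 [0.38, -0.0, 0.32]
1.59 [0.36, -0.0, 0.34]
1.64 [0.34, -0.0, 0.36]
end lean 29.9
```

Emit:
send_rows(deltas=[{"claw": -1, "travel": [0.49, 0, 0.12], "dr": [0, 0.013, 0]}, {"claw": -1, "travel": [0.48, 0, 0.15], "dr": [0, 0.013, 0]}, {"claw": -1, "travel": [0.47, 0, 0.18], "dr": [0, 0.013, 0]}, {"claw": -1, "travel": [0.46, 0, 0.2], "dr": [0, 0.013, 0]}, {"claw": -1, "travel": [0.45, 0, 0.23], "dr": [0, 0.013, 0]}], force=30)

```text
time: 8.8
ee_pos: [0.5426, -0.0535, 0.1437]
eef_rot: [0.294, 0.115, 0.948, -0.032]
wrist_force: [-0.6, 4.9, 4.5]
gripper_width: 0.0442
gripper_force: 30.0
```

Emit:
send_rows(deltas=[{"claw": -1, "travel": [0.43, 0, 0.25], "dr": [0, 0.013, 0]}, {"claw": -1, "travel": [0.42, 0, 0.28], "dr": [0, 0.013, 0]}, {"claw": -1, "travel": [0.4, 0, 0.3], "dr": [0, 0.013, 0]}, {"claw": -1, "travel": [0.38, 0, 0.32], "dr": [0, 0.013, 0]}])

```text
time: 9.3
ee_pos: [0.5349, -0.0516, 0.1242]
eef_rot: [0.268, 0.116, 0.956, -0.029]
wrist_force: [-0.7, 4.8, 2.3]
gripper_width: 0.044
gripper_force: 30.0
```

Run:
```python
from plan import *
q=chk()
```

```text
t 9.3 radius 0.1008 q 1.535 w 0.04396295945090883 F [-0.7  4.8  2.3] j [-0.12 -0.59  2.07 -0.06  1.12 -1.44] lean 31.3
```

Emit:
send_rows(deltas=[{"claw": -1, "travel": [0.36, 0, 0.34], "dr": [0, 0.013, 0]}, {"claw": -1, "travel": [0.25, 0, 0.25], "dr": [0, 0, 0]}, {"claw": -1, "travel": [0.08, 0, 0.1], "dr": [0, 0, 0]}, {"claw": -1, "travel": [0, 0, 0], "dr": [0, 0, 0]}])

```text
time: 9.8
ee_pos: [0.5325, -0.051, 0.1141]
eef_rot: [0.261, 0.116, 0.958, -0.028]
wrist_force: [0.1, 5.3, 1.4]
gripper_width: 0.0442
gripper_force: 30.0
```

Run:
```python
from plan import *
q=chk()
```

```text
t 9.8 radius 0.101 q 1.636 w 0.04422241784458675 F [0.1 5.3 1.4] j [-0.13 -0.59  2.08 -0.06  1.12 -1.44] lean 30.5
```

Emit:
send_rows(deltas=[{"claw": -1, "travel": [0.15, 0, 0.2], "dr": [0, 0, 0]}, {"claw": -1, "travel": [0.1, 0, 0.15], "dr": [0, 0, 0]}, {"claw": -1, "travel": [0, 0, 0], "dr": [0, 0, 0]}])

```text
time: 10.18
ee_pos: [0.5328, -0.0511, 0.1136]
eef_rot: [0.263, 0.116, 0.957, -0.028]
wrist_force: [-12.6, 7.0, 15.4]
gripper_width: 0.0444
gripper_force: 30.0
```

Run:
```python
from plan import *
q=chk()
w=read_camera("wrist");s=read_camera("side")
cv2.imwrite("pics/m2.png",np.hstack([cv2.resize(w["img"],(480,300)),cv2.resize(s["img"][140:280,270:420],(320,300))])[:,:,::-1])
```

```text
t 10.175 radius 0.1006 q 1.641 w 0.04439829729848192 F [-12.6   7.   15.4] j [-0.12 -0.59  2.08 -0.06  1.12 -1.44] lean 30.7
```

View pics/m2.png

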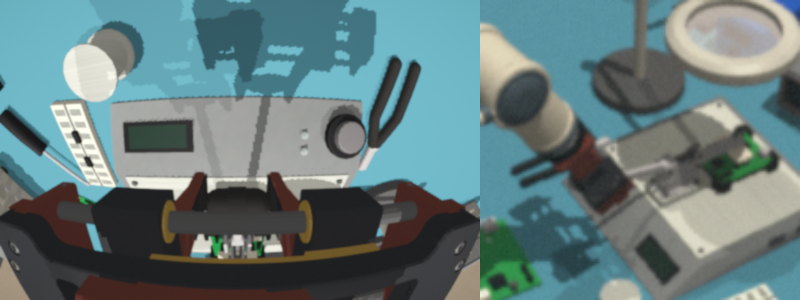

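The handle is at its stop: 15 N, lying back, with the arm down on the board in the side crop at (735,160). I'll relieve the push, release and back off.

Emit:
send_rows(deltas=[{"claw": -1, "travel": [-0.2, 0, -0.3], "dr": [0, 0, 0]}, {"claw": 1, "travel": [0, 0, 0], "dr": [0, 0, 0]}, {"claw": 1, "travel": [0, 0, 0], "dr": [0, 0, 0]}, {"claw": 1, "travel": [0, 0, 0], "dr": [0, 0, 0]}, {"claw": 1, "travel": [0, 0, 0], "dr": [0, 0, 0]}])

```text
time: 10.9
ee_pos: [0.5321, -0.0519, 0.1131]
eef_rot: [0.261, 0.116, 0.958, -0.029]
wrist_force: [-0.3, -0.3, 0.9]
gripper_width: 0.0811
gripper_force: 0.0
```

Emit:
send_rows(deltas=[{"claw": 1, "travel": [0, 0, -1.5], "dr": [0, 0, 0]}, {"claw": 1, "travel": [0, 0, -2], "dr": [0, 0, 0]}, {"claw": 1, "travel": [0, 0, -2], "dr": [0, 0, 0]}, {"claw": 1, "travel": [0, 0, -2], "dr": [0, 0, 0]}, {"claw": 1, "travel": [0, 0, 0], "dr": [0, 0, 0]}])

```text
time: 11.52
ee_pos: [0.4956, -0.043, 0.1812]
eef_rot: [0.264, 0.116, 0.957, -0.029]
wrist_force: [-0.2, -0.2, 0.1]
gripper_width: 0.0878
gripper_force: 0.0
```

```bash
cat >> plan.py <<'E'
def fproj(p,X):
    T=np.array(p["T"]);c=T[:3,:3].T@(np.array(X)-T[:3,3]);c=c*[1,-1,-1];th=np.arctan2(np.hypot(c[0],c[1]),c[2]);k=p["mtx"][0][0]*th/np.hypot(c[0],c[1])
    return np.array([p["mtx"][0][2]+k*c[0],p["mtx"][1][2]+k*c[1]])
def fray(p,uv):
    M=p["mtx"];T=np.array(p["T"]);d=np.array([uv[0]-M[0][2],uv[1]-M[1][2]]);r=np.hypot(*d);th=r/M[0][0]
    c=np.array([np.sin(th)*d[0]/r,-np.sin(th)*d[1]/r,-np.cos(th)]);return T[:3,3],T[:3,:3]@c
E
python3 - <<'E'
from plan import *
chk();w=read_camera("wrist");t=read_camera("top");s=read_camera("side")
print("grip pred",fproj(w,jig2w(v,gripj(1.6))).round(1),"start pred",fproj(w,jig2w(v,startj(v[3]))).round(1))
for k in("handle_grip","start_top"):
  for p in(w,t,s): print(k,[(np.round(x["at"],1).tolist(),round(x["conf"],2)) for x in place_of(p,k)[:2]])
# face: grey circle by Hough near prediction
u=fproj(w,jig2w(v,startj(v[3]))).astype(int);g=cv2.cvtColor(w["img"],cv2.COLOR_RGB2GRAY)
x0,y0=u-50;c=g[max(y0,0):y0+100,x0:x0+100]
h=cv2.HoughCircles(cv2.resize(c,None,fx=4,fy=4,interpolation=cv2.INTER_CUBIC),cv2.HOUGH_GRADIENT,1,40,param1=100,param2=30,minRadius=30,maxRadius=140)
print(None if h is None else [((a[0]/4+x0).round(1),(a[1]/4+max(y0,0)).round(1),(a[2]/4).round(1)) for a in h[0][:4]])
cv2.imwrite("pics/b1.png",np.hstack([cv2.resize(w["img"],(480,300)),cv2.resize(s["img"][140:280,270:420],(320,300))])[:,:,::-1])
E
```

```text
t 11.525 radius 0.1605 q 1.25 w 0.08781276156660547 F [-0.2 -0.2  0.1] j [-0.11 -0.72  2.04 -0.06  1.29 -1.44] lean 30.8
grip pred [313.1 220. ] start pred [432.8 170.2]
handle_grip [([319.4, 217.2], 0.66)]
handle_grip [([330.4, 198.8], 0.45)]
handle_grip [([330.3, 222.8], 0.44)]
start_top [([438.7, 168.0], 0.63), ([316.7, 258.1], 0.33)]
start_top [([295.8, 184.2], 0.53)]
start_top [([402.4, 305.2], 0.26)]
[(np.float64(430.4), np.float64(168.4), np.float32(22.4))]
```

Run:
```python
from plan import *
w=read_camera("wrist");t=read_camera("top")
P,e=tri(fray(w,(431.5,168.4)),ray(t,(295.7,184.2)));print("start tri",P.round(4),e.round(4),"fit",jig2w(v,startj(v[3])).round(4))
p,R=cur();R1=Rt(np.radians(35),1,np.pi/2);S=jig2w(v,startj(v[3]))
p1=S+R1.apply([0,0,-.11]);print(p1.round(3));plan(p,R,p1,R1,10)
```

```text
start tri [0.5783 0.0649 0.0332] 0.0005 fit [0.5763 0.0645 0.0443]
[0.515 0.079 0.134]
dr [-0.006, -0.006, 0.156] n 10
[0.31, 1.23, 0.33]
[0.5, 1.17, 0.33]
[0.68, 1.07, 0.34]
[0.84, 0.95, 0.34]
[0.98, 0.81, 0.34]
[1.09, 0.65, 0.33]
[1.18, 0.47, 0.33]
[1.24, 0.27, 0.32]
[1.27, 0.07, 0.32]
[1.27, -0.13, 0.31]
```

Emit:
send_rows(deltas=[{"claw": 1, "travel": [0.31, 1.23, 0.33], "dr": [-0.006, -0.006, 0.156]}, {"claw": -1, "travel": [0.5, 1.17, 0.33], "dr": [-0.006, -0.006, 0.156]}, {"claw": -1, "travel": [0.68, 1.07, 0.34], "dr": [-0.006, -0.006, 0.156]}, {"claw": -1, "travel": [0.84, 0.95, 0.34], "dr": [-0.006, -0.006, 0.156]}, {"claw": -1, "travel": [0.98, 0.81, 0.34], "dr": [-0.006, -0.006, 0.156]}])

```text
time: 12.7
ee_pos: [0.505, 0.0185, 0.156]
eef_rot: [0.268, 0.47, 0.837, 0.086]
wrist_force: [1.4, 0.0, 0.5]
gripper_width: 0.0512
gripper_force: 0.0
```

Emit:
send_rows(deltas=[{"claw": -1, "travel": [1.09, 0.65, 0.33], "dr": [-0.006, -0.006, 0.156]}, {"claw": -1, "travel": [1.18, 0.47, 0.33], "dr": [-0.006, -0.006, 0.156]}, {"claw": -1, "travel": [1.24, 0.27, 0.32], "dr": [-0.006, -0.006, 0.156]}, {"claw": -1, "travel": [1.27, 0.07, 0.32], "dr": [-0.006, -0.006, 0.156]}, {"claw": -1, "travel": [1.27, -0.13, 0.31], "dr": [-0.006, -0.006, 0.156]}])

```text
time: 13.32
ee_pos: [0.5147, 0.0798, 0.1344]
eef_rot: [0.234, 0.75, 0.59, 0.187]
wrist_force: [0.7, 0.9, -0.3]
gripper_width: 0.0022
gripper_force: 0.0
```

Run:
```python
from plan import *
chk();w=read_camera("wrist");t=read_camera("top")
p,R=cur();R1=Rt(np.radians(35),1,np.pi/2);S=jig2w(v,startj(v[3]));print("rot err",(R.inv()*R1).as_rotvec().round(3),"to start cm",(R.inv().apply(S-p)*100).round(2), "u=.04",(R.inv().apply(jig2w(v,startj(.04))-p)*100).round(2))
print("pred",fproj(w,S).round(1))
for k in("start_top","handle_grip"):print(k,[(np.round(x["at"],1).tolist(),round(x["conf"],2)) for x in place_of(w,k)[:2]])
u=fproj(w,S).astype(int);g=cv2.cvtColor(w["img"],cv2.COLOR_RGB2GRAY);x0,y0=np.maximum(u-60,0);c=g[y0:y0+120,x0:x0+120]
h=cv2.HoughCircles(cv2.resize(c,None,fx=4,fy=4,interpolation=cv2.INTER_CUBIC),cv2.HOUGH_GRADIENT,1,40,param1=100,param2=30,minRadius=30,maxRadius=140)
print(None if h is None else [((a[0]/4+x0).round(1),(a[1]/4+y0).round(1),(a[2]/4).round(1)) for a in h[0][:4]])
im=w["img"].copy();cv2.circle(im,tuple(int(a) for a in u),2,(255,0,0),-1);cv2.circle(im,tuple(int(a) for a in fproj(w,p)),2,(255,255,0),-1)
cv2.imwrite("pics/b2.png",im[:,:,::-1])
```

```text
t 13.325 radius 0.153 q 1.559 w 0.002176094733778086 F [ 0.7  0.9 -0.3] j [ 0.27 -0.64  2.1  -0.31  1.15  0.56] lean 34.9
rot err [-0.004 -0.003  0.004] to start cm [-0.12  0.16 10.98] u=.04 [-0.12 -0.27 10.98]
pred [315.6 202.6]
start_top [([312.3, 199.5], 0.93)]
handle_grip []
[(np.float64(313.9), np.float64(197.1), np.float32(26.6)), (np.float64(304.9), np.float64(245.1), np.float32(15.1)), (np.float64(327.4), np.float64(247.1), np.float32(9.8))]
```

View pics/b2.png

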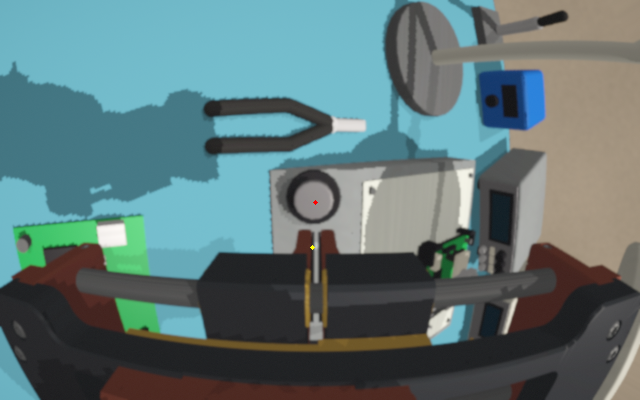

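The last picture shows the button face at (314,197), about 5 px above my prediction, so I'll shift +0.3 cm in x. The shut fingertips are at (312,247) and the way down is clear.

Emit:
send_rows(deltas=[{"claw": -1, "travel": [0.1, 0, 2.5], "dr": [0, 0, 0]}, {"claw": -1, "travel": [0.1, 0, 2.5], "dr": [0, 0, 0]}, {"claw": -1, "travel": [0.1, 0, 2.5], "dr": [0, 0, 0]}, {"claw": -1, "travel": [0, 0, 2], "dr": [0, 0, 0]}, {"claw": -1, "travel": [0, 0, 0], "dr": [0, 0, 0]}])

```text
time: 14.15
ee_pos: [0.5676, 0.0687, 0.0551]
eef_rot: [0.235, 0.748, 0.593, 0.184]
wrist_force: [0.5, -0.4, -0.7]
gripper_width: 0.0007
gripper_force: 0.0
```

Emit:
send_rows(deltas=[{"claw": -1, "travel": [0, 0, 0.4], "dr": [0, 0, 0]}, {"claw": -1, "travel": [0, 0, 0.4], "dr": [0, 0, 0]}, {"claw": -1, "travel": [0, 0, 0.4], "dr": [0, 0, 0]}, {"claw": -1, "travel": [0, 0, 0], "dr": [0, 0, 0]}])

```text
time: 14.65
ee_pos: [0.5751, 0.0683, 0.0472]
eef_rot: [0.235, 0.748, 0.592, 0.186]
wrist_force: [-0.5, 0.4, 0.6]
gripper_width: 0.0006
gripper_force: 0.3
```

Run:
```python
from plan import *
chk();w=read_camera("wrist");p,R=cur();print("to start cm",(R.inv().apply(jig2w(v,startj(v[3]))-p)*100).round(2),"Ftool",R.inv().apply(get_state()["wrist_force"]).round(1))
print("tip",fproj(w,p).round(1))
for k in("start_top",):print(k,[(np.round(x["at"],1).tolist(),np.round(x["rect"]).tolist() if "rect" in x else 0,round(x["conf"],2)) for x in place_of(w,k)[:2]+spot_in(w,k)[:1] if "at" in x])
```

```text
t 14.65 radius 0.102 q 2.328 w 0.0006079683369893476 F [-0.5  0.4  0.6] j [ 0.21 -0.4   2.1  -0.31  0.91  0.56] lean 34.9
to start cm [-0.34  0.02  0.35] Ftool [-0.3  1.  -0.1]
tip [314.2 248.4]
start_top [([479.8, 306.5], 0, 0.74)]
```

Emit:
send_rows(deltas=[{"claw": -1, "travel": [0, 0, 0.3], "dr": [0, 0, 0]}, {"claw": -1, "travel": [0, 0, 0.3], "dr": [0, 0, 0]}, {"claw": -1, "travel": [0, 0, 0.2], "dr": [0, 0, 0]}])

```text
time: 15.18
ee_pos: [0.579, 0.0675, 0.0417]
eef_rot: [0.234, 0.748, 0.592, 0.186]
wrist_force: [-33.1, 3.1, 26.8]
gripper_width: 0.0005
gripper_force: 20.0
```

Emit:
send_rows(deltas=[{"claw": -1, "travel": [0, 0, -0.3], "dr": [0, 0, 0]}, {"claw": -1, "travel": [0, 0, 0], "dr": [0, 0, 0]}])

```text
time: 15.42
ee_pos: [0.5778, 0.0677, 0.0431]
eef_rot: [0.235, 0.748, 0.592, 0.186]
wrist_force: [-2.7, 1.3, 2.9]
gripper_width: 0.0006
gripper_force: 2.1
```

Emit:
send_rows(deltas=[{"claw": -1, "travel": [0, 0, -0.3], "dr": [0, 0, 0]}, {"claw": -1, "travel": [0, 0, 0], "dr": [0, 0, 0]}])

```text
time: 15.68
ee_pos: [0.5762, 0.0681, 0.0455]
eef_rot: [0.235, 0.748, 0.592, 0.186]
wrist_force: [-1.6, 0.6, 2.9]
gripper_width: 0.0002
gripper_force: 1.2
```

Emit:
send_rows(deltas=[{"claw": -1, "travel": [0, 0, -0.2], "dr": [0, 0, 0]}, {"claw": -1, "travel": [0, 0, 0], "dr": [0, 0, 0]}])

```text
time: 15.92
ee_pos: [0.5748, 0.0682, 0.0468]
eef_rot: [0.235, 0.748, 0.592, 0.186]
wrist_force: [-0.3, 0.1, 1.0]
gripper_width: 0.0004
gripper_force: 0.7
```

Run:
```python
from plan import *
p,R=cur();print(p.round(4),"to start cm",(R.inv().apply(jig2w(v,startj(v[3]))-p)*100).round(2),"Ftool",R.inv().apply(get_state()["wrist_force"]).round(1))
t=read_camera("top");print([(np.round(x["at"],1).tolist(),round(x["conf"],2)) for x in place_of(t,"start_top")[:2]], proj(t,p))
```

```text
[0.5748 0.0682 0.0468] to start cm [-0.32  0.04  0.33] Ftool [-0.   0.3 -1. ]
[] (np.float64(294.5200993593846), np.float64(184.45108361673417))
```

The force rose springily to about 4 N and then hit a hard stop at about 41 N after roughly 6.5 mm of travel, so the button was fully in. I'll back off and check the clamp.

Emit:
send_rows(deltas=[{"claw": -1, "travel": [0, 0, -2.5], "dr": [0, 0, 0]}, {"claw": -1, "travel": [0, 0, -2.5], "dr": [0, 0, 0]}, {"claw": -1, "travel": [0, 0, -2.5], "dr": [0, 0, 0]}, {"claw": -1, "travel": [0, 0, -2.5], "dr": [0, 0, 0]}, {"claw": -1, "travel": [0, 0, 0], "dr": [0, 0, 0]}])

```text
time: 16.65
ee_pos: [0.5197, 0.0818, 0.1309]
eef_rot: [0.235, 0.748, 0.592, 0.188]
wrist_force: [1.2, 0.5, 0.3]
gripper_width: 0.0006
gripper_force: 0.0
```

Run:
```python
from plan import *
p,R=cur();R1=Rt(np.radians(31));p1=jig2w(v,gripj(1.63))+R1.apply([0,0,.019-.08]);print(p.round(3),p1.round(3));plan(p,R,p1,R1,10)
s=read_camera("side")
for q in(1.6,1.2,.8,0.1):print(q,np.round(proj(s,jig2w(v,gripj(q))),1))
for k in("handle_grip","board"):print(k,[(np.round(x["at"],1).tolist(),round(x["conf"],2)) for x in place_of(s,k)[:2]])
```

```text
[0.52  0.082 0.131] [ 0.493 -0.044  0.183]
dr [0.006, 0.005, -0.157] n 10
[-1.28, 0.33, -0.41]
[-1.32, 0.12, -0.42]
[-1.32, -0.09, -0.43]
[-1.28, -0.3, -0.43]
[-1.22, -0.5, -0.44]
[-1.12, -0.68, -0.44]
[-1.0, -0.85, -0.44]
[-0.85, -1.0, -0.44]
[-0.69, -1.12, -0.44]
[-0.5, -1.22, -0.44]
1.6 [330.1 224.7]
1.2 [334.3 214.8]
0.8 [342.  205.3]
0.1 [359.9 194.3]
handle_grip [([328.6, 223.6], 0.51)]
board [([446.5, 285.9], 0.83), ([387.1, 211.9], 0.66)]
```

The grip is seen at (329,224) in the side view, which matches q = 1.6, so the clamp has stayed shut. I'll return to the handle.

Emit:
send_rows(deltas=[{"claw": -1, "travel": [-1.28, 0.33, -0.41], "dr": [0.006, 0.005, -0.157]}, {"claw": -1, "travel": [-1.32, 0.12, -0.42], "dr": [0.006, 0.005, -0.157]}, {"claw": -1, "travel": [-1.32, -0.09, -0.43], "dr": [0.006, 0.005, -0.157]}, {"claw": -1, "travel": [-1.28, -0.3, -0.43], "dr": [0.006, 0.005, -0.157]}, {"claw": -1, "travel": [-1.22, -0.5, -0.44], "dr": [0.006, 0.005, -0.157]}])

```text
time: 17.42
ee_pos: [0.5057, 0.0177, 0.1533]
eef_rot: [0.269, 0.464, 0.84, 0.081]
wrist_force: [-0.2, -0.9, 0.0]
gripper_width: 0.0006
gripper_force: 0.0
```

Emit:
send_rows(deltas=[{"claw": -1, "travel": [-1.12, -0.68, -0.44], "dr": [0.006, 0.005, -0.157]}, {"claw": 1, "travel": [-1.0, -0.85, -0.44], "dr": [0.006, 0.005, -0.157]}, {"claw": 1, "travel": [-0.85, -1.0, -0.44], "dr": [0.006, 0.005, -0.157]}, {"claw": 1, "travel": [-0.69, -1.12, -0.44], "dr": [0.006, 0.005, -0.157]}, {"claw": 1, "travel": [-0.5, -1.22, -0.44], "dr": [0.006, 0.005, -0.157]}])

```text
time: 18.05
ee_pos: [0.4927, -0.045, 0.1798]
eef_rot: [0.262, 0.11, 0.958, -0.034]
wrist_force: [-1.1, 0.1, 0.7]
gripper_width: 0.0368
gripper_force: 0.0
```

Emit:
send_rows(deltas=[{"claw": 1, "travel": [0, 0, 0], "dr": [0, 0, 0]}, {"claw": 1, "travel": [0, 0, 0], "dr": [0, 0, 0]}, {"claw": 1, "travel": [0, 0, 0], "dr": [0, 0, 0]}])

```text
time: 18.42
ee_pos: [0.4928, -0.0438, 0.1808]
eef_rot: [0.263, 0.113, 0.957, -0.033]
wrist_force: [0.2, -0.7, 0.3]
gripper_width: 0.0671
gripper_force: 0.0
```

Run:
```python
from plan import *
chk();p,R=cur();g=np.array([.5325,-.0511,.1135])-Ro.from_quat([.116,.958,-.028,.261]).apply([0,0,.019])
R1=Rt(np.radians(31));print("rot err",(R.inv()*R1).as_rotvec().round(3))
print("to grip(past grasp)",(R.inv().apply(g-p-R.apply([0,0,-.019]))*100).round(2),"fit",(R.inv().apply(jig2w(v,gripj(1.63))-p-R.apply([0,0,-.019]))*100).round(2))
w=read_camera("wrist");print("pred",fproj(w,g).round(1),[(np.round(x["at"],1).tolist(),round(x["conf"],2)) for x in place_of(w,"handle_grip")[:2]])
```

```text
t 18.425 radius 0.1624 q 1.26 w 0.0671358865114218 F [ 0.2 -0.7  0.3] j [-0.11 -0.73  2.05 -0.07  1.29 -1.44] lean 30.8
rot err [-0.004 -0.004  0.002]
to grip(past grasp) [-0.03  0.23  7.84] fit [-0.17  0.01  7.8 ]
pred [318.6 217.3] [([318.1, 219.3], 0.59)]
```

Emit:
send_rows(deltas=[{"claw": 1, "travel": [0, 0.05, 0], "dr": [0, 0, 0]}, {"claw": 1, "travel": [0, 0.05, 1.8], "dr": [0, 0, 0]}, {"claw": 1, "travel": [0, 0.05, 2], "dr": [0, 0, 0]}, {"claw": 1, "travel": [0, 0.05, 2], "dr": [0, 0, 0]}, {"claw": 1, "travel": [0, 0, 2], "dr": [0, 0, 0]}])

```text
time: 19.15
ee_pos: [0.5325, -0.0517, 0.1142]
eef_rot: [0.264, 0.113, 0.957, -0.033]
wrist_force: [-0.4, 0.2, 0.5]
gripper_width: 0.0876
gripper_force: 0.0
```

Emit:
send_rows(deltas=[{"claw": -1, "travel": [0, 0, 0], "dr": [0, 0, 0]}, {"claw": -1, "travel": [0, 0, 0], "dr": [0, 0, 0]}, {"claw": -1, "travel": [0, 0, 0], "dr": [0, 0, 0]}, {"claw": -1, "travel": [0, 0, 0], "dr": [0, 0, 0]}, {"claw": -1, "travel": [0, 0, 0], "dr": [0, 0, 0]}], force=30)

```text
time: 19.77
ee_pos: [0.5325, -0.0511, 0.1154]
eef_rot: [0.265, 0.112, 0.957, -0.033]
wrist_force: [-0.5, 3.1, 1.4]
gripper_width: 0.0446
gripper_force: 30.0
```

Run:
```python
from plan import *
q=chk();swing(q,.02,np.radians(31),np.radians(55),30)
```

```text
t 19.775 radius 0.1013 q 1.625 w 0.044575688829728496 F [-0.5  3.1  1.4] j [-0.12 -0.59  2.08 -0.07  1.12 -1.44] lean 30.9
offset tool mm [ 1.   2.3 -0.8]
dr [0.0, -0.014, 0.0]
1.57 [-0.38, -0.0, -0.4]
1.52 [-0.41, -0.0, -0.37]
1.46 [-0.43, -0.0, -0.35]
1.41 [-0.46, -0.0, -0.32]
1.36 [-0.48, -0.0, -0.29]
1.3 [-0.5, -0.0, -0.26]
1.25 [-0.51, -0.0, -0.23]
1.2 [-0.53, -0.0, -0.19]
1.14 [-0.54, -0.0, -0.16]
1.09 [-0.55, -0.0, -0.12]
1.04 [-0.55, -0.0, -0.09]
0.98 [-0.56, -0.0, -0.05]
0.93 [-0.56, -0.0, -0.02]
0.88 [-0.56, -0.0, 0.02]
0.82 [-0.56, -0.0, 0.06]
0.77 [-0.55, -0.0, 0.09]
0.72 [-0.55, -0.0, 0.13]
0.66 [-0.54, -0.0, 0.16]
0.61 [-0.52, -0.0, 0.2]
0.55 [-0.51, -0.0, 0.23]
0.5 [-0.49, -0.0, 0.26]
0.45 [-0.47, -0.0, 0.29]
0.39 [-0.45, -0.0, 0.32]
0.34 [-0.43, -0.0, 0.35]
0.29 [-0.41, -0.0, 0.38]
0.23 [-0.38, -0.0, 0.4]
0.18 [-0.35, -0.0, 0.42]
0.13 [-0.32, 0.0, 0.44]
0.07 [-0.29, 0.0, 0.46]
0.02 [-0.26, 0.0, 0.48]
end lean 54.9
```

Emit:
send_rows(deltas=[{"claw": -1, "travel": [-0.38, 0, -0.4], "dr": [0, -0.014, 0]}, {"claw": -1, "travel": [-0.41, 0, -0.37], "dr": [0, -0.014, 0]}, {"claw": -1, "travel": [-0.43, 0, -0.35], "dr": [0, -0.014, 0]}, {"claw": -1, "travel": [-0.46, 0, -0.32], "dr": [0, -0.014, 0]}, {"claw": -1, "travel": [-0.48, 0, -0.29], "dr": [0, -0.014, 0]}])

```text
time: 20.4
ee_pos: [0.5409, -0.0533, 0.1406]
eef_rot: [0.297, 0.111, 0.948, -0.037]
wrist_force: [4.6, 5.0, -1.8]
gripper_width: 0.0444
gripper_force: 30.0
```

Emit:
send_rows(deltas=[{"claw": -1, "travel": [-0.5, 0, -0.26], "dr": [0, -0.014, 0]}, {"claw": -1, "travel": [-0.51, 0, -0.23], "dr": [0, -0.014, 0]}, {"claw": -1, "travel": [-0.53, 0, -0.19], "dr": [0, -0.014, 0]}, {"claw": -1, "travel": [-0.54, 0, -0.16], "dr": [0, -0.014, 0]}, {"claw": -1, "travel": [-0.55, 0, -0.12], "dr": [0, -0.014, 0]}])

```text
time: 21.02
ee_pos: [0.5556, -0.0567, 0.1636]
eef_rot: [0.33, 0.11, 0.937, -0.041]
wrist_force: [-0.4, 4.5, -1.6]
gripper_width: 0.0447
gripper_force: 30.0
```

Run:
```python
from plan import *
q=chk();s=read_camera("side");print([(np.round(x["at"],1).tolist(),round(x["conf"],2)) for x in place_of(s,"handle_grip")[:2]],np.round(proj(s,jig2w(v,gripj(q))),1))
```

```text
t 21.025 radius 0.1007 q 1.109 w 0.044709122138303733 F [-0.4  4.5 -1.6] j [-0.11 -0.65  2.08 -0.09  1.04 -1.43] lean 38.8
[([334.4, 214.0], 0.49)] [335.7 212.6]
```

Emit:
send_rows(deltas=[{"claw": -1, "travel": [-0.55, 0, -0.09], "dr": [0, -0.014, 0]}, {"claw": -1, "travel": [-0.56, 0, -0.05], "dr": [0, -0.014, 0]}, {"claw": -1, "travel": [-0.56, 0, -0.02], "dr": [0, -0.014, 0]}, {"claw": -1, "travel": [-0.56, 0, 0.02], "dr": [0, -0.014, 0]}, {"claw": -1, "travel": [-0.56, 0, 0.06], "dr": [0, -0.014, 0]}])

```text
time: 21.75
ee_pos: [0.5761, -0.0616, 0.1834]
eef_rot: [0.363, 0.108, 0.924, -0.045]
wrist_force: [-2.9, 5.5, 0.7]
gripper_width: 0.0445
gripper_force: 30.0
```

Emit:
send_rows(deltas=[{"claw": -1, "travel": [-0.55, 0, 0.09], "dr": [0, -0.014, 0]}, {"claw": -1, "travel": [-0.55, 0, 0.13], "dr": [0, -0.014, 0]}, {"claw": -1, "travel": [-0.54, 0, 0.16], "dr": [0, -0.014, 0]}, {"claw": -1, "travel": [-0.52, 0, 0.2], "dr": [0, -0.014, 0]}, {"claw": -1, "travel": [-0.51, 0, 0.23], "dr": [0, -0.014, 0]}])

```text
time: 22.38
ee_pos: [0.6008, -0.0675, 0.1982]
eef_rot: [0.397, 0.107, 0.911, -0.049]
wrist_force: [-4.3, 5.3, 4.4]
gripper_width: 0.0443
gripper_force: 30.0
```

Emit:
send_rows(deltas=[{"claw": -1, "travel": [-0.49, 0, 0.26], "dr": [0, -0.014, 0]}, {"claw": -1, "travel": [-0.47, 0, 0.29], "dr": [0, -0.014, 0]}, {"claw": -1, "travel": [-0.45, 0, 0.32], "dr": [0, -0.014, 0]}, {"claw": -1, "travel": [-0.43, 0, 0.35], "dr": [0, -0.014, 0]}, {"claw": -1, "travel": [-0.41, 0, 0.38], "dr": [0, -0.014, 0]}])

```text
time: 23.0
ee_pos: [0.6281, -0.0744, 0.2079]
eef_rot: [0.431, 0.105, 0.895, -0.053]
wrist_force: [0.3, -0.5, 1.2]
gripper_width: 0.0312
gripper_force: 0.3
```

Run:
```python
from plan import *
q=chk();swing(q,.0,np.radians(51),np.radians(55),6)
```

```text
t 23.0 radius 0.105 q 0.282 w 0.031196898244581835 F [ 0.3 -0.5  1.2] j [-0.12 -0.58  2.05 -0.13  0.78 -1.41] lean 51.4
offset tool mm [-3.7  2.  -3.4]
dr [0.0, -0.012, 0.0]
0.24 [-0.33, -0.0, 0.36]
0.19 [-0.31, -0.0, 0.37]
0.14 [-0.29, -0.0, 0.39]
0.09 [-0.26, -0.0, 0.4]
0.05 [-0.24, -0.0, 0.42]
0.0 [-0.21, 0.0, 0.43]
end lean 55.4
```

Run:
```python
from plan import *
w=read_camera("wrist");s=read_camera("side");t=read_camera("top")
print(get_state()["gripper_width"])
for n,c,pr in(("w",w,fproj),("s",s,proj),("t",t,proj)):
    print(n,[(np.round(x["at"],1).tolist(),round(x["conf"],2)) for x in place_of(c,"handle_grip")[:2]],[(np.round(x["rect"],0).tolist(),round(x["conf"],2)) for x in spot_in(c,"handle_grip")[:2]],[(q,np.round(pr(c,jig2w(v,gripj(q))),0).tolist()) for q in(0,.3,.5,.7)])
p,R=cur();print("tip",fproj(w,p),"grasp",fproj(w,p-R.apply([0,0,.019])))
```

```text
0.011961001598991066
w [([314.2, 225.9], 0.77), ([43.4, 45.0], 0.63)] [([268.0, 94.0, 99.0, 160.0], 0.92)] [(0, [312.0, 261.0]), (0.3, [311.0, 251.0]), (0.5, [311.0, 231.0]), (0.7, [310.0, 198.0])]
s [] [([354.0, 209.0, 11.0, 11.0], 0.41)] [(0, [363.0, 194.0]), (0.3, [355.0, 196.0]), (0.5, [349.0, 199.0]), (0.7, [344.0, 203.0])]
t [([336.3, 173.6], 0.4)] [] [(0, [343.0, 155.0]), (0.3, [341.0, 164.0]), (0.5, [339.0, 170.0]), (0.7, [337.0, 177.0])]
tip [314.92916587 235.69837328] grasp [314.86127105 248.85309667]
```

The domed ends slipped out of the grip and the handle is resting at q ≈ 0.55. I'll back off on the free side, reopen and grasp it again.

Emit:
send_rows(deltas=[{"claw": -1, "travel": [-0.5, 0, -0.3], "dr": [0, 0, 0]}, {"claw": -1, "travel": [-0.5, 0, -1.2], "dr": [0, 0, 0]}, {"claw": -1, "travel": [0, 0, -2], "dr": [0, 0, 0]}, {"claw": -1, "travel": [0, 0, -2], "dr": [0, 0, 0]}, {"claw": 1, "travel": [0, 0, -1], "dr": [0, 0, 0]}])

```text
time: 24.08
ee_pos: [0.5832, -0.0634, 0.2535]
eef_rot: [0.428, 0.105, 0.896, -0.053]
wrist_force: [-0.2, 0.3, 0.9]
gripper_width: 0.0071
gripper_force: 0.0
```

Emit:
send_rows(deltas=[{"claw": 1, "travel": [0, 0, 0], "dr": [0, 0.04, 0]}, {"claw": 1, "travel": [0, 0, 0], "dr": [0, 0.04, 0]}, {"claw": 1, "travel": [0, 0, 0], "dr": [0, 0, 0]}, {"claw": 1, "travel": [0, 0, 0], "dr": [0, 0, 0]}, {"claw": 1, "travel": [0, 0, 0], "dr": [0, 0, 0]}])

```text
time: 24.7
ee_pos: [0.5834, -0.0635, 0.2505]
eef_rot: [0.39, 0.107, 0.913, -0.048]
wrist_force: [0.0, 0.2, -0.9]
gripper_width: 0.0571
gripper_force: 0.0
```

```bash
cat > loc.py <<'E'
from plan import *
from scipy.optimize import minimize_scalar
chk();obs=[]
for n in("wrist","side","top"):
    c=read_camera(n);pr=fproj if n=="wrist" else proj
    r=place_of(c,"handle_grip")[:2];print(n,[(np.round(x["at"],1).tolist(),round(x["conf"],2)) for x in r],[(np.round(x["rect"]).tolist(),round(x["conf"],2)) for x in spot_in(c,"handle_grip")[:1]])
    if r:
        qs=np.linspace(-.1,1.7,181);e=[np.hypot(*(np.array(pr(c,jig2w(v,gripj(q))))-r[0]["at"])) for q in qs];i=np.argmin(e);print("  q",qs[i].round(2),"px",round(e[i],1))
p,R=cur()
for q in(.4,.45,.5,.55,.6): print(q,"to grip cm",(R.inv().apply(jig2w(v,gripj(q))-p-R.apply([0,0,-.019]))*100).round(2))
E
python3 loc.py
```

```text
t 24.7 radius 0.1573 q 0.553 w 0.05713831668146698 F [ 0.   0.2 -0.9] j [-0.11 -0.66  1.99 -0.11  1.01 -1.43] lean 46.3
wrist [([319.8, 181.9], 0.81)] []
  q 0.62 px 7.6
side [([345.5, 199.1], 0.62)] []
  q 0.59 px 2.5
top [([339.0, 172.7], 0.52)] [([331.0, 163.0, 14.0, 17.0], 0.51)]
  q 0.57 px 0.9
0.4 to grip cm [ 1.37 -0.2   5.92]
0.45 to grip cm [ 1.78 -0.2   5.63]
0.5 to grip cm [ 2.21 -0.2   5.37]
0.55 to grip cm [ 2.64 -0.2   5.13]
0.6 to grip cm [ 3.09 -0.2   4.91]
```

Emit:
send_rows(deltas=[{"claw": 1, "travel": [1, 0, 0], "dr": [0, 0, 0]}, {"claw": 1, "travel": [1, 0, 0], "dr": [0, 0, 0]}, {"claw": 1, "travel": [1, 0, 0], "dr": [0, 0, 0]}, {"claw": 1, "travel": [0, 0, 0], "dr": [0, 0, 0]}])

```text
time: 25.65
ee_pos: [0.5628, -0.0586, 0.2282]
eef_rot: [0.39, 0.107, 0.913, -0.048]
wrist_force: [-0.4, 0.3, 0.7]
gripper_width: 0.0876
gripper_force: 0.0
```

```bash
python3 loc.py
python3 - <<'E'
from plan import *
w=read_camera("wrist");p,R=cur();m=masks_of(w,"handle_grip")[:1]
for z in(0,.05): print("pt on axis at grasp+",z,fproj(w,p+R.apply([0,.0,-.019+z])).round(1))
print(get_state()["gripper_width"],[(np.round(x["rect"]).tolist(),x["conf"]) for x in m])
# dark bar: columns/rows of dark pixels near col 319
g=w["img"].max(2)[150:240,260:380]<60;ys,xs=np.nonzero(g);print("dark",ys.size,[xs.min()+260,xs.max()+260,ys.min()+150,ys.max()+150] if ys.size else 0,(xs.mean()+260,ys.mean()+150))
print("rows",[(150+i,int(r.sum())) for i,r in enumerate(g) if r.sum()>0])
E
```

```text
t 25.65 radius 0.1458 q 0.741 w 0.08762805333992688 F [-0.4  0.3  0.7] j [-0.1  -0.74  2.07 -0.12  1.01 -1.42] lean 46.3
wrist [([315.3, 227.4], 0.86)] [([282.0, 143.0, 70.0, 106.0], 0.84)]
  q 0.63 px 3.0
side [([345.8, 200.1], 0.41)] [([343.0, 194.0, 22.0, 24.0], 0.6)]
  q 0.61 px 1.5
top [([337.4, 174.2], 0.69), ([274.9, 182.5], 0.6)] [([330.0, 153.0, 15.0, 28.0], 0.5)]
  q 0.63 px 0.3
0.4 to grip cm [-1.61 -0.2   5.92]
0.45 to grip cm [-1.2  -0.2   5.63]
0.5 to grip cm [-0.77 -0.19  5.37]
0.55 to grip cm [-0.34 -0.19  5.13]
0.6 to grip cm [ 0.11 -0.19  4.91]
pt on axis at grasp+ 0 [315.2 261.1]
pt on axis at grasp+ 0.05 [315.3 229.3]
0.08789039149487254 [([282.0, 142.0, 68.0, 103.0], 0.94)]
dark 2845 [np.int64(278), np.int64(365), np.int64(152), np.int64(239)] (np.float64(320.52899824253075), np.float64(209.83128295254832))
rows [(152, 2), (153, 1), (154, 2), (155, 31), (156, 33), (157, 35), (158, 34), (159, 36), (160, 36), (161, 36), (162, 38), (163, 40), (164, 42), (165, 43), (166, 44), (167, 42), (168, 38), (169, 38), (170, 38), (171, 21), (172, 13), (173, 11), (174, 9), (175, 8), (176, 8), (177, 6), (178, 4), (179, 3), (180, 3), (181, 3), (182, 2), (183, 5), (184, 5), (185, 4), (186, 4), (187, 5), (188, 5), (189, 4), (190, 4), (191, 4), (192, 4), (193, 4), (194, 4), (195, 4), (196, 4), (197, 1), (198, 1), (199, 2), (200, 2), (201, 3), (202, 10), (203, 10), (204, 10), (205, 10), (206, 10), (207, 5), (208, 5), (209, 6), (210, 8), (211, 9), (212, 37), (213, 45), (214, 59), (215, 58), (216, 63), (217, 68), (218, 67), (219, 62), (220, 65), (221, 67), (222, 67), (223, 68), (224, 69), (225, 69), (226, 69), (227, 75), (228, 84), (229, 84), (230, 84), (231, 83), (232, 83), (233, 83), (234, 83), (235, 82), (236, 82), (237, 80), (238, 79), (239, 78)]
```

Emit:
send_rows(deltas=[{"claw": 1, "travel": [0.05, -0.05, 1.6], "dr": [0, 0, 0]}, {"claw": 1, "travel": [0.05, 0, 1.65], "dr": [0, 0, 0]}, {"claw": 1, "travel": [0, 0, 1.6], "dr": [0, 0, 0]}, {"claw": 1, "travel": [0, 0, 0], "dr": [0, 0, 0]}])

```text
time: 26.7
ee_pos: [0.5966, -0.0677, 0.192]
eef_rot: [0.388, 0.107, 0.914, -0.048]
wrist_force: [-0.2, -0.6, 0.2]
gripper_width: 0.0877
gripper_force: 0.0
```

```bash
python3 loc.py|head -7
python3 - <<'E'
from plan import *
w=read_camera("wrist");p,R=cur()
print("grasp px",fproj(w,p+R.apply([0,.0,-.019])).round(1),"edges",fproj(w,p+R.apply([.011,0,-.019])).round(1),fproj(w,p+R.apply([0,.023,-.019])).round(1))
g=w["img"].max(2)[180:300,300:330]<60
print("rows",[(180+i,int(r.sum())) for i,r in enumerate(g) if r.sum()>15])
E
```

```text
t 26.7 radius 0.0977 q 0.615 w 0.0877171581147531 F [-0.2 -0.6  0.2] j [-0.12 -0.62  2.06 -0.11  0.9  -1.42] lean 46.1
wrist [([318.2, 262.1], 0.57)] [([273.0, 148.0, 90.0, 132.0], 0.96)]
  q 0.63 px 5.4
side [] [([350.0, 207.0, 15.0, 10.0], 0.49)]
top [([337.8, 172.7], 0.46)] [([331.0, 154.0, 15.0, 27.0], 0.66)]
  q 0.58 px 0.3
0.4 to grip cm [-1.69 -0.15  1.11]
grasp px [315.2 261. ] edges [315.2 240.7] [360.6 260.7]
rows [(238, 19), (239, 24), (240, 30), (241, 30), (242, 30), (243, 30), (244, 30), (245, 30), (246, 30), (247, 30), (248, 30), (249, 30), (250, 30), (251, 30), (252, 30), (253, 30), (254, 30), (255, 30), (256, 30), (257, 30), (258, 30), (259, 30), (260, 30), (261, 30), (262, 30), (263, 30), (264, 30), (265, 30), (266, 30), (267, 30), (268, 30), (269, 30), (270, 30), (271, 30), (272, 30), (273, 30), (274, 30), (275, 30), (276, 30), (277, 30), (278, 30), (279, 25), (280, 21), (281, 20), (282, 20), (283, 22), (284, 29), (285, 30), (286, 30), (287, 30), (288, 30), (289, 30), (290, 30), (291, 30), (292, 30), (293, 30), (294, 29), (295, 30), (296, 29), (297, 29), (298, 22)]
```

Emit:
send_rows(deltas=[{"claw": -1, "travel": [0, 0.15, 0], "dr": [0, 0, 0]}, {"claw": -1, "travel": [0, 0, 0], "dr": [0, 0, 0]}, {"claw": -1, "travel": [0, 0, 0], "dr": [0, 0, 0]}, {"claw": -1, "travel": [0, 0, 0], "dr": [0, 0, 0]}, {"claw": -1, "travel": [0, 0, 0], "dr": [0, 0, 0]}], force=20)

```text
time: 27.82
ee_pos: [0.597, -0.0664, 0.195]
eef_rot: [0.39, 0.107, 0.913, -0.049]
wrist_force: [-0.5, -2.1, 0.4]
gripper_width: 0.0448
gripper_force: 20.0
```

Run:
```python
from plan import *
q=chk();swing(q,-.02,np.radians(46),np.radians(51),15)
```

```text
t 27.825 radius 0.1005 q 0.603 w 0.04475565355569671 F [-0.5 -2.1  0.4] j [-0.11 -0.62  2.06 -0.12  0.9  -1.42] lean 46.3
offset tool mm [-0.2  2.5 -0.4]
dr [0.0, -0.006, 0.0]
0.56 [-0.39, -0.0, 0.18]
0.52 [-0.38, -0.0, 0.2]
0.48 [-0.37, -0.0, 0.21]
0.44 [-0.36, -0.0, 0.23]
0.4 [-0.35, -0.0, 0.25]
0.35 [-0.33, -0.0, 0.26]
0.31 [-0.32, -0.0, 0.28]
0.27 [-0.31, -0.0, 0.29]
0.23 [-0.29, -0.0, 0.3]
0.19 [-0.28, 0.0, 0.32]
0.15 [-0.26, 0.0, 0.33]
0.1 [-0.25, 0.0, 0.34]
0.06 [-0.23, 0.0, 0.35]
0.02 [-0.21, 0.0, 0.36]
-0.02 [-0.2, 0.0, 0.37]
end lean 51.3
```

Emit:
send_rows(deltas=[{"claw": -1, "travel": [-0.39, 0, 0.18], "dr": [0, -0.006, 0]}, {"claw": -1, "travel": [-0.38, 0, 0.2], "dr": [0, -0.006, 0]}, {"claw": -1, "travel": [-0.37, 0, 0.21], "dr": [0, -0.006, 0]}, {"claw": -1, "travel": [-0.36, 0, 0.23], "dr": [0, -0.006, 0]}, {"claw": -1, "travel": [-0.35, 0, 0.25], "dr": [0, -0.006, 0]}])

```text
time: 28.45
ee_pos: [0.6172, -0.0712, 0.2015]
eef_rot: [0.404, 0.106, 0.907, -0.05]
wrist_force: [-3.0, -4.5, 0.8]
gripper_width: 0.0444
gripper_force: 20.0
```

Run:
```python
from plan import *
q=chk();swing(q,-.02,np.radians(48),np.radians(51),10)
```

```text
t 28.45 radius 0.1007 q 0.391 w 0.04444059720335458 F [-3.  -4.5  0.8] j [-0.12 -0.57  2.04 -0.12  0.85 -1.42] lean 48.1
offset tool mm [-0.4  2.6 -0.5]
dr [0.0, -0.005, 0.0]
0.35 [-0.33, -0.0, 0.26]
0.31 [-0.31, -0.0, 0.28]
0.27 [-0.3, -0.0, 0.29]
0.23 [-0.29, -0.0, 0.3]
0.19 [-0.27, -0.0, 0.31]
0.14 [-0.26, 0.0, 0.33]
0.1 [-0.24, 0.0, 0.34]
0.06 [-0.23, 0.0, 0.35]
0.02 [-0.21, 0.0, 0.36]
-0.02 [-0.19, 0.0, 0.37]
end lean 51.1
```

Emit:
send_rows(deltas=[{"claw": -1, "travel": [-0.33, 0, 0.26], "dr": [0, -0.005, 0]}, {"claw": -1, "travel": [-0.31, 0, 0.28], "dr": [0, -0.005, 0]}, {"claw": -1, "travel": [-0.3, 0, 0.29], "dr": [0, -0.005, 0]}, {"claw": -1, "travel": [-0.29, 0, 0.3], "dr": [0, -0.005, 0]}, {"claw": -1, "travel": [-0.27, 0, 0.31], "dr": [0, -0.005, 0]}])

```text
time: 29.08
ee_pos: [0.6376, -0.0761, 0.2038]
eef_rot: [0.416, 0.106, 0.902, -0.052]
wrist_force: [-2.0, -3.4, 2.7]
gripper_width: 0.045
gripper_force: 20.0
```

Run:
```python
from plan import *
q=chk();swing(q,-.02,np.radians(50),np.radians(51),5)
```

```text
t 29.075 radius 0.1012 q 0.185 w 0.04504326677865646 F [-2.  -3.4  2.7] j [-0.12 -0.52  2.01 -0.12  0.8  -1.41] lean 49.6
offset tool mm [-0.9  2.7 -0.7]
dr [0.0, -0.003, 0.0]
0.14 [-0.26, 0.0, 0.33]
0.1 [-0.24, 0.0, 0.34]
0.06 [-0.23, 0.0, 0.35]
0.02 [-0.21, 0.0, 0.36]
-0.02 [-0.19, 0.0, 0.37]
end lean 50.6
```

Emit:
send_rows(deltas=[{"claw": -1, "travel": [-0.27, 0, 0.32], "dr": [0, -0.003, 0]}, {"claw": -1, "travel": [-0.25, 0, 0.33], "dr": [0, -0.003, 0]}, {"claw": -1, "travel": [-0.24, 0, 0.34], "dr": [0, -0.003, 0]}, {"claw": -1, "travel": [-0.22, 0, 0.35], "dr": [0, 0, 0]}])

```text
time: 29.58
ee_pos: [0.6537, -0.0799, 0.2026]
eef_rot: [0.42, 0.105, 0.9, -0.052]
wrist_force: [-2.9, -4.3, 1.5]
gripper_width: 0.0449
gripper_force: 20.0
```

Run:
```python
from plan import *
q=chk()
```

```text
t 29.575 radius 0.1017 q 0.023 w 0.044949998260187696 F [-2.9 -4.3  1.5] j [-0.13 -0.48  1.98 -0.12  0.77 -1.42] lean 50.1
```

Next I'll push on gently until it meets the stop.

Emit:
send_rows(deltas=[{"claw": -1, "travel": [-0.2, 0, 0.36], "dr": [0, 0, 0]}, {"claw": -1, "travel": [-0.1, 0, 0.2], "dr": [0, 0, 0]}, {"claw": -1, "travel": [0, 0, 0], "dr": [0, 0, 0]}])

```text
time: 29.95
ee_pos: [0.6598, -0.0813, 0.2013]
eef_rot: [0.42, 0.105, 0.9, -0.052]
wrist_force: [-0.3, -5.8, 2.8]
gripper_width: 0.0446
gripper_force: 20.0
```

Run:
```python
from plan import *
q=chk()
```

```text
t 29.95 radius 0.1019 q -0.04 w 0.04456106878268782 F [-0.3 -5.8  2.8] j [-0.13 -0.46  1.97 -0.12  0.76 -1.42] lean 50.1
```

Emit:
send_rows(deltas=[{"claw": -1, "travel": [-0.12, 0, 0.2], "dr": [0, 0, 0]}, {"claw": -1, "travel": [0, 0, 0], "dr": [0, 0, 0]}])

```text
time: 30.2
ee_pos: [0.6618, -0.0818, 0.2009]
eef_rot: [0.42, 0.105, 0.9, -0.052]
wrist_force: [-1.7, -4.6, 2.1]
gripper_width: 0.0448
gripper_force: 20.0
```

Run:
```python
from plan import *
q=chk()
```

```text
t 30.2 radius 0.1021 q -0.06 w 0.04482269768628165 F [-1.7 -4.6  2.1] j [-0.13 -0.45  1.97 -0.12  0.76 -1.42] lean 50.1
```

Emit:
send_rows(deltas=[{"claw": -1, "travel": [-0.12, 0, 0.2], "dr": [0, 0, 0]}, {"claw": -1, "travel": [-0.1, 0, 0.15], "dr": [0, 0, 0]}, {"claw": -1, "travel": [0, 0, 0], "dr": [0, 0, 0]}])

```text
time: 30.58
ee_pos: [0.6654, -0.0827, 0.2003]
eef_rot: [0.42, 0.105, 0.9, -0.052]
wrist_force: [-6.9, -2.9, 3.6]
gripper_width: 0.0444
gripper_force: 20.0
```

Run:
```python
from plan import *
q=chk()
for n in("side","top","wrist"):
    c=read_camera(n);pr=fproj if n=="wrist" else proj
    print(n,[(np.round(x["at"],1).tolist(),round(x["conf"],2)) for x in place_of(c,"handle_grip")[:2]],[(a,np.round(pr(c,jig2w(v,gripj(a)))).tolist()) for a in(-.08,0,.1,.2)])
```

```text
t 30.575 radius 0.1026 q -0.097 w 0.0444213130386989 F [-6.9 -2.9  3.6] j [-0.13 -0.44  1.96 -0.12  0.75 -1.42] lean 50.0
side [] [(-0.08, [364.0, 193.0]), (0, [363.0, 194.0]), (0.1, [360.0, 194.0]), (0.2, [357.0, 195.0])]
top [([343.8, 153.3], 0.53)] [(-0.08, [344.0, 152.0]), (0, [343.0, 155.0]), (0.1, [342.0, 158.0]), (0.2, [341.0, 161.0])]
wrist [([315.8, 251.7], 0.55)] [(-0.08, [310.0, 256.0]), (0, [309.0, 256.0]), (0.1, [309.0, 253.0]), (0.2, [309.0, 248.0])]
```

Emit:
send_rows(deltas=[{"claw": -1, "travel": [-0.1, 0, 0.15], "dr": [0, 0, 0]}, {"claw": -1, "travel": [0, 0, 0], "dr": [0, 0, 0]}])

```text
time: 31.12
ee_pos: [0.6671, -0.0831, 0.2001]
eef_rot: [0.42, 0.105, 0.9, -0.052]
wrist_force: [-4.5, -4.5, 2.7]
gripper_width: 0.0444
gripper_force: 20.0
```

Run:
```python
from plan import *
q=chk()
```

```text
t 31.125 radius 0.1029 q -0.113 w 0.044405472069664165 F [-4.5 -4.5  2.7] j [-0.13 -0.43  1.96 -0.12  0.75 -1.42] lean 50.0
```

Run:
```python
from plan import *
w=read_camera("wrist");p,R=cur()
print("grasp px",fproj(w,p+R.apply([0,0,-.019])).round(1),fproj(w,p+R.apply([.011,0,-.019])).round(1))
g=w["img"].max(2)
for a in(300,335):
  r=np.nonzero((g[200:300,a:a+12]<60).sum(1)>8)[0]+200;print(r.min(),r.max(),r.size, g[236:290:3,a+6].tolist())
m=masks_of(w,"handle_grip")[:1];print([(np.round(x["rect"]).tolist(),x["conf"]) for x in m])
t=read_camera("top");m=masks_of(t,"handle_grip")[:1];print([(np.round(x["rect"]).tolist(),x["conf"]) for x in m])
```

```text
grasp px [315.2 261.4] [315.2 241.1]
236 291 52 [28, 25, 31, 31, 29, 29, 30, 28, 31, 30, 30, 29, 28, 29, 29, 48, 54, 57]
207 291 52 [42, 27, 30, 28, 29, 29, 28, 30, 32, 34, 33, 32, 27, 29, 45, 152, 63, 59]
[([266.0, 47.0, 98.0, 232.0], 0.74)]
[([291.0, 180.0, 10.0, 12.0], 0.21)]
```

Emit:
send_rows(deltas=[{"claw": 1, "travel": [0, 0, 0], "dr": [0, 0, 0]}, {"claw": 1, "travel": [0, 0, 0], "dr": [0, 0, 0]}, {"claw": 1, "travel": [0, 0, 0], "dr": [0, 0, 0]}, {"claw": 1, "travel": [0, 0, 0], "dr": [0, 0, 0]}, {"claw": 1, "travel": [0, 0, 0], "dr": [0, 0, 0]}])

```text
time: 31.95
ee_pos: [0.6673, -0.0827, 0.1994]
eef_rot: [0.419, 0.105, 0.9, -0.052]
wrist_force: [0.2, -0.1, -0.5]
gripper_width: 0.0875
gripper_force: 0.0
```

```bash
python3 loc.py | head -7
python3 - <<'E'
from plan import *
w=read_camera("wrist");p,R=cur()
g=w["img"].max(2)
for a in(290,305,340): print(a,''.join('#' if x<60 else '.' for x in g[225:300,a]))
print(''.join('#' if x<60 else '.' for x in g[258,200:440]))
E
```

```text
t 31.95 radius 0.1023 q -0.117 w 0.08746435136763682 F [ 0.2 -0.1 -0.5] j [-0.13 -0.43  1.96 -0.12  0.75 -1.42] lean 50.0
wrist [([312.3, 253.3], 0.67)] [([269.0, 49.0, 94.0, 234.0], 0.96)]
  q 0.11 px 4.4
side [] [([286.0, 204.0, 45.0, 20.0], 0.6)]
top [([342.3, 152.9], 0.44)] [([338.0, 152.0, 12.0, 9.0], 0.6)]
  q -0.05 px 1.2
0.4 to grip cm [ 3.19 -0.29 -4.07]
290 ............###########################################.....#########.#....
305 .........##########################################################........
340 ............###########################################.....#######..#.....
...............#########################............................##############################################################################################...............................#########################......................
```

Emit:
send_rows(deltas=[{"claw": 1, "travel": [0, 0, -2], "dr": [0, 0, 0]}, {"claw": 1, "travel": [0, 0, -2.5], "dr": [0, 0, 0]}, {"claw": 1, "travel": [0, 0, -2.5], "dr": [0, 0, 0]}, {"claw": 1, "travel": [0, 0, -2.5], "dr": [0, 0, 0]}, {"claw": 1, "travel": [0, 0, -2.5], "dr": [0, 0, 0]}])

```text
time: 33.08
ee_pos: [0.5773, -0.0609, 0.2772]
eef_rot: [0.42, 0.105, 0.9, -0.052]
wrist_force: [-0.7, -0.4, 0.5]
gripper_width: 0.0881
gripper_force: 0.0
```

Emit:
send_rows(deltas=[{"claw": -1, "travel": [0, 0, 0], "dr": [0, 0, 0]}, {"claw": -1, "travel": [0, 0, 0], "dr": [0, 0, 0]}])

```text
time: 33.33
ee_pos: [0.5781, -0.0611, 0.2757]
eef_rot: [0.419, 0.105, 0.9, -0.052]
wrist_force: [-0.7, 0.1, -0.2]
gripper_width: 0.0713
gripper_force: 0.0
```

```bash
python3 loc.py | head -8
python3 - <<'E'
from plan import *
w=read_camera("wrist");p,R=cur();t=read_camera("top");s=read_camera("side")
g=w["img"].max(2)
u=fproj(w,jig2w(v,gripj(0))).round().astype(int);print("q0 pred",u,"q-.05",fproj(w,jig2w(v,gripj(-.05))).round(1),"q.1",fproj(w,jig2w(v,gripj(.1))).round(1))
for dc in(-12,0,12):
    c=g[u[1]-40:u[1]+40,u[0]+dc]<60;i=np.nonzero(c)[0]+u[1]-40;print(''.join('#' if x else '.' for x in c),i.min(),i.max())
for n,c in(("t",t),("s",s)):
    gg=c["img"].max(2);u=np.round(proj(c,jig2w(v,gripj(0)))).astype(int);print(n,u)
    for r in range(u[1]-9,u[1]+10): print(r,' '.join(f"{x:3d}" for x in gg[r,u[0]-12:u[0]+13]))
print("board",[(np.round(x["at"],1).tolist(),round(x["conf"],2)) for x in place_of(s,"board")[:3]],"before (388,214)")
print((R.inv().apply(jig2w(v,gripj(0))-p-R.apply([0,0,-.019]))*100).round(2))
E
```

```text
t 33.325 radius 0.1824 q 0.543 w 0.07128272483732365 F [-0.7  0.1 -0.2] j [-0.1  -0.72  2.01 -0.13  0.99 -1.42] lean 50.0
wrist [([314.3, 195.8], 0.62)] [([289.0, 79.0, 51.0, 135.0], 0.75)]
  q 0.09 px 2.6
side [([365.9, 192.8], 0.66)] [([353.0, 186.0, 11.0, 31.0], 0.59)]
  q -0.1 px 1.0
top [([343.2, 154.8], 0.49)] [([336.0, 150.0, 13.0, 23.0], 0.55)]
  q 0.01 px 0.2
0.4 to grip cm [ 3.17 -0.29  7.9 ]
q0 pred [312 199] q-.05 [312.  200.2] q.1 [311.7 195.2]
..............................###########################....................... 189 215
.............................###############################.................... 188 218
..............................#############################..................... 189 217
t [343 155]
146  42  43  41  44  42  49  57  62  66  71  74  73  74  74  76  89 109 128 128 132 140 143 147 149 153
147  41  41  40  42  40  50  82  69  53  65  68  71  68  71  75  74  76  75  75  75  74  75  75  74  75
148  48  43  41  40  42  71  83  82  83  83  75  73  54  66  68  71  64  68  69  68  69  68  57  82 101
149 108  84  70  47  51  84  84  83  83  79  71
[... 3020 characters left out ...]
  90  79  76  64  57  57  64  82 108 122 123 108  86  80  78  82
199 100 110 117 117 124 125 126 117 100  88  86  79  81  78  80  91 106 119 125 122 109  91  85  84  86
200 118 120 122 124 124 125 124 119  98  84  84  83  89  93  93  93 105 118 123 117 102  91  88  81  84
201 123 124 126 121 125 125 121 110  97  82  83  91 101 100  99  96  97 105 114 114  96  89  84  83  82
202 127 125 125 124 124 124 123 107  92  82  85  91 111 116 104  97  94  96 102 105  94  83  87  82  86
203 125 125 126 124 125 122 122 102  90  84  86  97 111 122 114 101  92  92  95  93  87  84  81  79  89
board [([449.2, 284.3], 0.79), ([273.3, 266.2], 0.79), ([388.7, 213.6], 0.55)] before (388,214)
[ 0.68 -0.3  11.  ]
```

The handle images at q ≈ 0 in the top and side views, and the tool slid on the grip at about 5–7 N, so it is at the open stop. The board is still detected at (389,214), as before, and the gripper is clear.

```bash
python3 -c "
from bench import *
print(hand_in())"
```

```text
the job is handed in; nothing more can be done
None
```

I shut the clamp to its stop, let go and it stayed shut; I then pressed the start button fully in, swung the clamp back to its open stop (after one slip and re-grasp), left the board in its nest, and handed the job in at about 33 s of the 64 s limit; no verdict came back.

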